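# Nest the pastry cutters in their tin

### The arm

A 7-joint arm with a two-finger parallel gripper is mounted at the origin on the work surface. World frame = base frame: x ahead of the robot, y to its left, z up, the work surface at z = 0. Lengths are in m, angles in rad, forces in N, time in s.
With the tool pointing down it reaches from about 0.4 to 0.875 m from the base axis. Payload 19.3 kg.
Tool frame: the origin (TCP) lies at the centre of the arm's flange, where the gripper is bolted on; the fingertips stand 173 mm ahead of it and the grasp point (between the pads) lies 155 mm ahead of it (bot.grip_point_offset is the distance from the TCP to the grasp point, in m); z points along the fingers, x is the direction in which the jaws open and shut, and the axes are right-handed (so a half turn about z gives the same grasp; the last joint's range is limited). The gripper opens to 85 mm and grips with 20 to 120 N. Pads are 22 mm wide; open, the fingers measure 114 mm over their backs; the gripper's body (76 mm by 85 mm) begins 54 mm behind the grasp point. The pads swing forward as they close: fully open they stand 13 mm farther back than shut.
Start: joints at [1.049, 0.521, -0.036, 1.599, 0.021, 1.021, -0.113], TCP at [0.273, -0.562, 0.405] pointing down, gripper open.
Joint ranges: [-2.91, 2.91], [-0.3, 2.13], [-1.5, 1.42], [0.17, 2.43], [-1.26, 4.41], [0.16, 1.93], [-2.52, 2.52]. Speed limits (rad/s): [1.89, 1.89, 2.39, 2.39, 3.01, 3.01, 3.01].

### API

Orientations are given as [roll, pitch, yaw] about the fixed x, y, z axes, in that order (R = Rz(yaw) Ry(pitch) Rx(roll)).
In Python, from workcell import bot gives the robot as it stands.
- The arm moves only by the tool step_arm, never from a script. Its argument "plan" is a list that holds one entry, the list of rows, each a list of 4 numbers: the shift along the world's x, y, z in cm, then the turn about the world's z in rad. A call has 1 to 12 rows; each row is the pose to reach, as a shift and turn from the pose measured when the call began; what a row does not reach only later rows make up. A row lasts 1/12 s, in which the tool goes at most 41.7 mm and 7.16 degrees, less where a joint would pass 70% of its speed; a pose out of reach is approached as far as the arm can. A call with a gripper value outside its range is refused whole. "jaw" is the closure, from 0 (fully open) to 1 (shut), set as the call begins (left out, the last holds). The fingers move at their own pace and stop on an object; "force" is the grip in N (left out, the last holds). Time passes only in rows, so rows that repeat a pose let the fingers close. It gives the time, the measured TCP pose, the force and the opening at its end, in the units of the state.
- bot.observe(): the state, without advancing time (a new reading comes with each control period).
- bot.grab_frame(name): name is "scene" or "top"; returns a dict with "pixels" (480x640x3 uint8, blue, green, red), "mtx" (3x3 intrinsics, pixels), "R" (3x3) and "t" (3): a world point X has camera coordinates R X + t. Camera axes: x right, y down, z forward; pixel columns grow to the right and rows downward; lengths in m; the calibration is good to about 2 mm. A picture is of the moment at which its call begins. There is no depth.
- bot.job_done(): hands the job in, once; it reports no verdict.
The state is a dict: "clock": time; "qpos": joint angles; "qd": joint speeds; "joint_efforts": joint torques, N m; "position": TCP position; "tool_rot": TCP orientation; "force": force on the tool from outside, world axes, zero at the start; "moment": the same for the moment, N m; "grip_width": finger opening in m.
Only numpy, scipy, OpenCV 4.12 (cv2) and the standard library are available. Lean on these libraries where they do the work, as an engineer would, in place of code of your own. Each camera call takes 0.05 s, during which the arm holds its last target.

### The job

Put the four pastry cutters away in the round tin, nested one over another: stand the smallest in the middle of the tin first, then set the next larger one over it, and so on up to the largest, all upright and flat on the tin's floor with their handles lined up parallel. Set each one down rather than dropping it, let go, and leave the grey tub and the jar standing where they are.

Things in the scene. Friction and masses are not known exactly. Their poses are not given: they have to be found in the camera images.
- cutter_40: smallest pastry cutter: steel ring, open below, outside diameter 40 mm, 28 mm high, wall 2.5 mm; strap handle arching over it: flat top 26 mm long (cutter's x) by 12 mm wide (its y), 4 mm thick, upper face 56 mm above the ring's lower edge, ends slanting to the ring. Origin: centre of lower edge. Loose, upright, any yaw, about 45 g.
- cutter_62: second smallest pastry cutter: steel ring, open below, outside diameter 62 mm, 28 mm high, wall 2.5 mm; strap handle arching over it: flat top 42 mm long (cutter's x) by 16 mm wide (its y), 4 mm thick, upper face 68 mm above the ring's lower edge, ends slanting to the ring. Origin: centre of lower edge. Loose, upright, any yaw, about 70 g. Passes over the next smaller with 8.5 mm all round.
- cutter_84: second largest pastry cutter: steel ring, open below, outside diameter 84 mm, 28 mm high, wall 2.5 mm; strap handle arching over it: flat top 58 mm long (cutter's x) by 20 mm wide (its y), 4 mm thick, upper face 80 mm above the ring's lower edge, ends slanting to the ring. Origin: centre of lower edge. Loose, upright, any yaw, about 95 g. Passes over the next smaller with 8.5 mm all round.
- cutter_106: largest pastry cutter: steel ring, open below, outside diameter 106 mm, 28 mm high, wall 2.5 mm; strap handle arching over it: flat top 74 mm long (cutter's x) by 24 mm wide (its y), 4 mm thick, upper face 92 mm above the ring's lower edge, ends slanting to the ring. Origin: centre of lower edge. Loose, upright, any yaw, about 120 g. Passes over the next smaller with 8.5 mm all round.
- tin: shallow round dark steel tin, open above, 138 mm across the rim and 12 mm high; floor 3 mm above its underside, inside diameter 126 mm at the floor. Origin: centre of its underside. It is fast to the table. Nothing is in it at the start.
- tub: bystander: grey plastic lidded tub, 72 mm across, 47 mm high, loose. Origin: centre of its underside.
- jar: bystander: amber glass jar with a steel cap, 52 mm across, 75 mm high, loose. Origin: centre of its underside.
Mind the look-alikes: they are no part of the job. What is shaped like the cutter_84 but blue or red is not meant.

How it is judged:
By the outcome, as a careful person would: the job done as asked, in the order asked, and still so for the second after the job is handed in, with the robot touching nothing.
It also fails if it takes over 128 s, if anything falls off the work surface, if the arm or the gripper's body presses on something with over 40 N, if the wrist force passes 120 N, or if a joint passes its speed limit or range.

## Working session

There is one attempt and no reset: what is moved stays moved. The work goes in short steps, Python scripts to look and compute and a tool call to move; the robot and the scene stay as the last step left them, time stands still between calls to the robot, and variables do not carry over. Pictures are saved under pics/ and viewed, and the job is handed in when it is done.

Besides the shell and the picture viewer there is one more tool, called by a JSON object that holds its "api" and its "payload". step_arm: Moves the arm, as the interface text tells. Its arguments: {"type":"object","properties":{"plan":{"type":"array"},"jaw":{"type":"number"},"force":{"type":"number"}},"required":["plan"]}

```bash
ls; mkdir -p pics
python3 - <<'E'
from workcell import bot
import cv2,numpy as np
print(bot.observe())
for n in("scene","top"):
    f=bot.grab_frame(n); cv2.imwrite(f"pics/{n}0.png",f["pixels"]); print(n,f["mtx"],f["R"],f["t"])
    np.savez(f"{n}0.npz",**f)
print(bot.grip_point_offset)
E
```

```text
pics
{'clock': 0.0, 'qpos': array([ 1.04883395,  0.52201737, -0.03630525,  1.59998914,  0.02124644,
        1.02110619, -0.11279458]), 'qd': array([-0.00018978,  0.00010248,  0.00080069, -0.00041508,  0.00042906,
        0.00058447,  0.0003301 ]), 'joint_efforts': array([ 1.75697722e-03, -9.27095962e+01,  1.98094994e+00, -3.69923723e+01,
        1.79210433e-02,  8.25743802e-03,  8.30128943e-05]), 'position': array([ 0.27274996, -0.56219496,  0.40413055]), 'tool_rot': array([ 3.14146129e+00,  1.12692946e-03, -1.11903385e+00]), 'force': array([-0.41935754, -0.23613007,  0.9920468 ]), 'moment': array([ 0.00133121, -0.01728977,  0.05743912]), 'grip_width': 0.08569411324037465}
scene [[470.42106152   0.         309.17485253]
 [  0.         470.42106152 237.72762308]
 [  0.           0.           1.        ]] [[-0.2154828   0.97650489  0.00231697]
 [ 0.77769831  0.17304662 -0.60435106]
 [-0.59055271 -0.12842535 -0.79671477]] [ 0.09658839 -0.29867694  1.19478351]
top [[479.51608158   0.         307.65800533]
 [  0.         479.51608158 246.09234178]
 [  0.           0.           1.        ]] [[-0.00379744 -0.99999091 -0.00193956]
 [-0.99122347  0.00402043 -0.13213583]
 [ 0.13214243  0.00142076 -0.99122972]] [0.00983698 0.43036701 0.99052624]
0.1547
```

View pics/scene0.png

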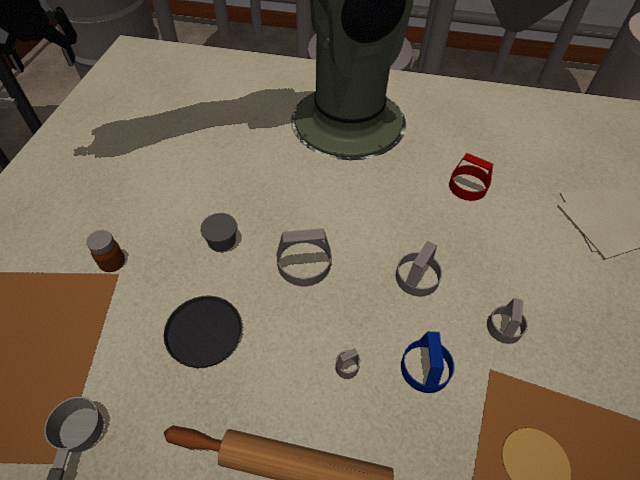

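View pics/top0.png

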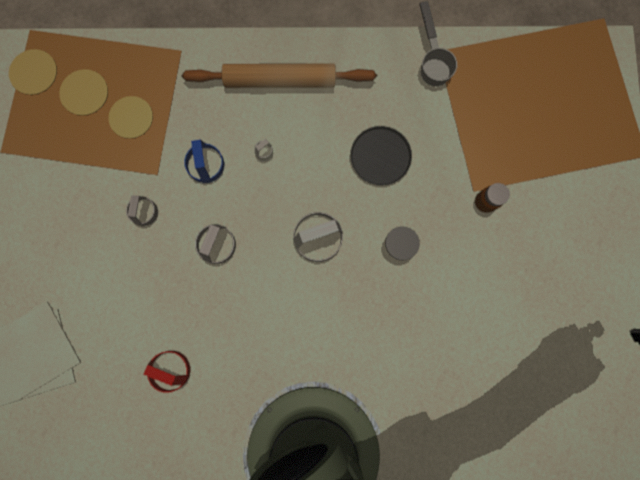

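The top view (480x640) shows these grey steel cutters:
- smallest at about (264,150)
- 62 at (142,210)
- 84 at (216,243)
- 106 at (318,237)

The look-alikes are blue at (204,161) and red at (167,371). The tin is at (381,156), the tub at (401,245) and the jar at (492,197). I'm choosing the grey ones; a close crop follows.

Run:
```python
import cv2,numpy as np
t=np.load("top0.npz")["pixels"];s=np.load("scene0.npz")["pixels"]
def row(im,cs,h=32):
    return np.hstack([cv2.resize(im[y-h:y+h,x-h:x+h],(200,200),interpolation=cv2.INTER_CUBIC) for x,y in cs])
a=row(t,[(264,150),(142,210),(216,243),(318,237)])
b=row(s,[(347,363),(507,321),(419,268),(304,256)],36)
cv2.imwrite("pics/crop0.png",np.vstack([a,b]))
```

```text
(no output)
```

View pics/crop0.png

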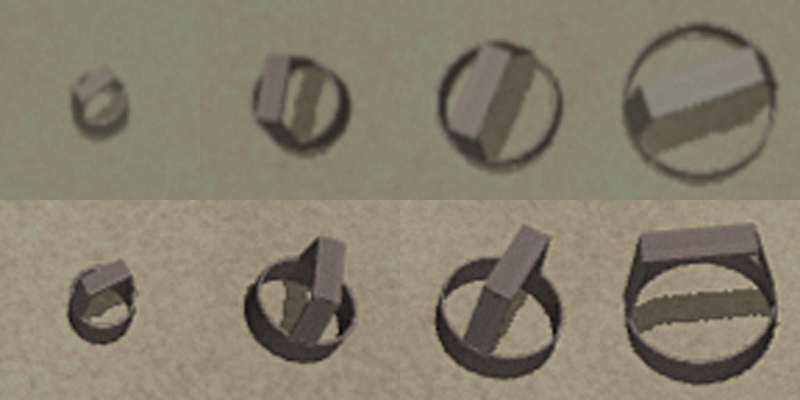

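```bash
cat > h.py <<'E'
import cv2,numpy as np
def ray(f,uv,z):
    uv=np.atleast_2d(uv).astype(float)
    K,R,t=f["mtx"],f["R"],np.asarray(f["t"]).ravel()
    d=np.c_[uv,np.ones(len(uv))]@np.linalg.inv(K).T@R
    c=-R.T@t
    return (c+d*((z-c[2])/d[:,2])[:,None])[:,:2]
def proj(f,X):
    X=np.atleast_2d(X); p=(X@f["R"].T+np.asarray(f["t"]).ravel())@f["mtx"].T
    return p[:,:2]/p[:,2:]
def contours(f,c,h,fn,S=6,offs=None):
    x,y=c; im=f["pixels"][y-h:y+h,x-h:x+h]
    big=cv2.resize(im,None,fx=S,fy=S,interpolation=cv2.INTER_CUBIC).astype(int)
    m=(fn(big)*255).astype(np.uint8)
    cs,_=cv2.findContours(m,cv2.RETR_EXTERNAL,cv2.CHAIN_APPROX_NONE)
    k=max(cs,key=cv2.contourArea)
    px=(k[:,0]+0.5)/S-0.5+[x-h,y-h]
    return px,m,big
E
python3 - <<'E'
from h import *
t=dict(np.load("top0.npz"));s=dict(np.load("scene0.npz"))
T=[(264,150),(142,210),(216,243),(318,237)];S=[(347,363),(507,321),(419,268),(304,256)]
for c in T:
    im=t["pixels"][c[1]-16:c[1]+16:2,c[0]-20:c[0]+20:2].astype(int)
    print(c);
    for r in im: print(' '.join(f"{p[1]:3d}/{p[2]-p[1]:3d}" for p in r))
E
```

```text
(264, 150)
131/  2 131/  2 130/  5 129/  5 132/  4 129/  3 135/ -1 137/ -3 137/ -2 134/  1 135/ -1 135/ -1 134/  1 131/  3 133/  0 135/ -2 138/ -3 135/ -1 134/ -1 134/ -1
130/  4 133/  1 134/  1 129/  4 131/  2 134/  1 138/ -3 138/ -2 136/  0 133/  1 133/  0 133/  4 133/  1 134/  0 135/  0 132/  1 134/  1 135/ -1 134/  0 132/  2
134/  1 131/  3 135/ -2 132/  3 133/  1 134/  1 136/  0 135/ -1 133/  1 132/  1 131/  3 129/  3 135/ -2 137/ -2 137/ -1 133/  1 134/  0 134/  0 135/ -1 130/  3
134/ -1 132/  1 135/  0 135/ -1 132/  2 135/  1 136/ -1 135/ -1 128/  1 129/  4 120/  8 117/  6 133/ -1 136/  1 132/  1 133/  1 135/ -1 135/ -3 136/  0 134/  0
131/  3 130/  5 133/  3 134/  1 135/  0 135/  0 130/  1 110/  2 114/  6 120/  8 120/  7 118/ 10 111/  4 132/ -2 136/ -1 134/  0 133/ -2 135/ -3 135/ -2 135/ -1
133/  3 131/  4 130/  4 133/  1 133/  2 130/  2 116/  3 102/  8 120/  7 119/  8 119/  6 104/  5  77/  3  95/  3 132/ -1 136/  0 136/ -1 135/ -2 136/ -1 134/ -1
132/  2 133/  2 132/  3 131/  6 131/  3 120/  1 114/  8 119/  9 121/  7 118/  8  98/  3  98/  3  81/  3  76/  3 129/ -1 136/ -1 1
[... 8483 characters left out ...]
/  4  85/  5  86/  6  86/  5  85/  5  88/  6  95/  5 128/  7
 64/  3  71/  5  91/  5  95/  6  94/  4  94/  4  93/  5  89/  4  88/  5  89/  4  87/  4  88/  5  88/  5  85/  6  88/  4  94/  5 112/  2 125/  5 125/  8 131/  5
 70/  4  93/  6  93/  5  90/  5  95/  3  92/  5  92/  7  90/  6  91/  5  87/  6  86/  3  94/  4 111/  3 111/  2 112/  4 132/  2 134/  3 135/  1 132/  6 132/  4
 83/  4  96/  3  94/  5  94/  4  93/  3  92/  5  93/  2  90/  4  90/  3 104/  6 113/  6 127/  6 135/  2 135/  2 131/  5 133/  3 129/  5 130/  5 132/  3 131/  5
 84/  4  98/  8  96/  4  93/  4  91/  5  91/  4  98/  3 120/ -1 132/  3 130/  5 130/  8 131/  3 132/  2 133/  3 133/  2 133/  3 130/  5 130/  7 132/  5 108/  6
```

Run:
```python
from h import *
t=dict(np.load("top0.npz"));s=dict(np.load("scene0.npz"))
T=[(264,150),(142,210),(216,243),(318,237)];S=[(347,363),(507,321),(419,268),(304,256)]
for f,cs,h in((t,T,28),(s,S,34)):
    rows=[]
    for c in cs:
        x,y=c; im=f["pixels"][y-h:y+h,x-h:x+h].astype(int)
        im=cv2.resize(im.astype(np.uint8),(200,200),interpolation=cv2.INTER_CUBIC).astype(int)
        ch=(im[...,2]+im[...,1]-2*im[...,0]); g=im[...,1]
        print(c,np.percentile(ch,[2,10,30,60,90]))
        rows.append(np.vstack([np.clip(ch*4,0,255),np.clip(g*1.7,0,255)]))
    cv2.imwrite(f"pics/ch{h}.png",np.hstack(rows))
```

```text
(264, 150) [24. 36. 40. 42. 44.]
(142, 210) [14. 24. 41. 44. 46.]
(216, 243) [14. 23. 33. 43. 46.]
(318, 237) [16. 20. 29. 41. 45.]
(347, 363) [10. 32. 51. 54. 57.]
(507, 321) [ 6. 12. 48. 53. 56.]
(419, 268) [ 6. 12. 41. 54. 57.]
(304, 256) [ 6. 12. 30. 53. 57.][ WARN:0@0.187] global loadsave.cpp:1063 imwrite_ Unsupported depth image for selected encoder is fallbacked to CV_8U.
```

View pics/ch28.png

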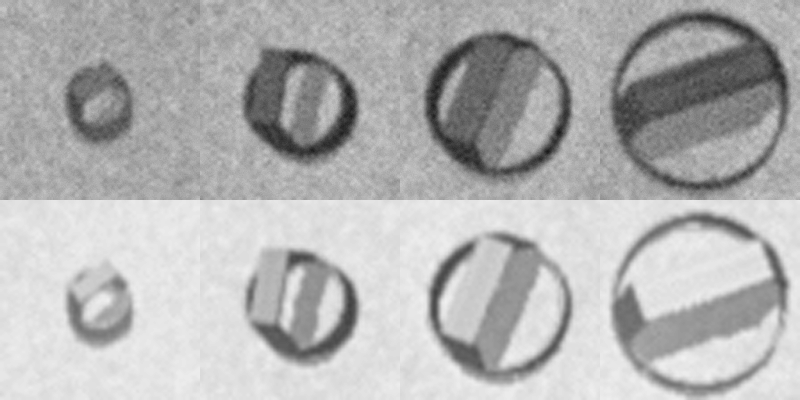

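View pics/ch34.png

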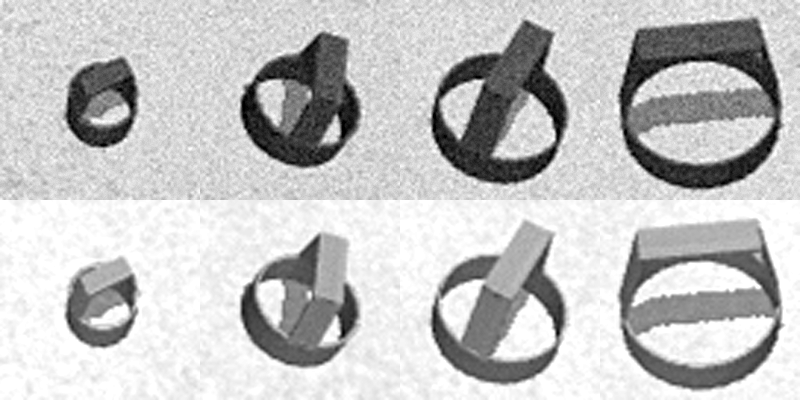

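```bash
cat >> h.py <<'E'
DIM={40:(26,12,.056),62:(42,16,.068),84:(58,20,.080),106:(74,24,.092)}
def face(f,c,h,z,glo,ghi,chi,smooth=1.0):
    x,y=c; g=dict(f); g["pixels"]=cv2.GaussianBlur(f["pixels"],(0,0),smooth)
    px,m,big=contours(g,c,h,lambda b:((b[...,2]+b[...,1]-2*b[...,0])<chi)&(b[...,1]>glo)&(b[...,1]<ghi))
    P=ray(f,px,z)
    (cx,cy),(w,l),a=cv2.minAreaRect((P*1000).astype(np.float32))
    if w<l: w,l,a=l,w,a+90
    return cx,cy,w,l,(a+90)%180-90,m
E
python3 - <<'E'
from h import *
t=dict(np.load("top0.npz"));s=dict(np.load("scene0.npz"))
T=[(264,150),(142,210),(216,243),(318,237)];S=[(347,363),(507,321),(419,268),(304,256)]
for f,cs,h,ch,hi in((t,T,30,33,200),(s,S,36,30,200)):
    ms=[]
    for c,k in zip(cs,DIM):
        r=face(f,c,h,DIM[k][2],{30:95,36:85}[h],hi,ch,.7); print(k,np.round(r[:5],1)); ms.append(cv2.resize(r[5],(200,200)))
    cv2.imwrite(f"pics/m{h}.png",np.hstack(ms))
im=[cv2.imread(f"pics/m{h}.png") for h in(30,36)]; cv2.imwrite("pics/m.png",np.vstack(im))
# tin, tub, jar
for f,c,h,n in((t,(381,156),45,'top'),(s,(203,331),55,'scene')):
    px,m,b=contours(f,c,h,lambda b:b[...,1]<100)
    P=ray(f,px,.012)*1000; print("tin",n,np.round(cv2.fitEllipse(P.astype(np.float32)),1) if 0 else cv2.fitEllipse(P.astype(np.float32)))
for n,uv,z in(("tub",(402,243),.047),("jar",(497,193),.075)): print(n,ray(t,uv,z)*1000)
print("tub s",ray(s,(219,225),.047)*1000,"jar",ray(s,(101,240),.075)*1000, "red",ray(t,(160,373),.08),"blue",ray(t,(199,154),.08))
E
```

```text
40 [635.6  99.3  44.7  40.4  65.3]
62 [505.  368.9  58.   29.6  -5.1]
84 [437.7 216.6  80.4  39.9 -22. ]
106 [458.  -12.1  99.8  68.6  89.1]
40 [647.  102.6  38.9  15.1 -54.4]
62 [522.6 374.1  69.1  27.   -6.8]
84 [451.5 195.5 102.4  38.2 -36.3]
106 [451.1 -10.4  80.1  22.8 -70.9]
tin top ((634.347412109375, -153.82339477539062), (136.932861328125, 140.54295349121094), 64.44463348388672)
tin scene ((635.29833984375, -150.36500549316406), (136.91708374023438, 140.5495147705078), 142.64198303222656)
tub [[ 433.65859565 -188.83865503]]
jar [[ 532.77360895 -381.6849216 ]]
tub s [[ 429.75379142 -186.25433747]] jar [[ 531.37113881 -375.87002293]] red [[0.1751269  0.29687098]] blue [[0.61686649 0.23237089]]
```

View pics/m.png

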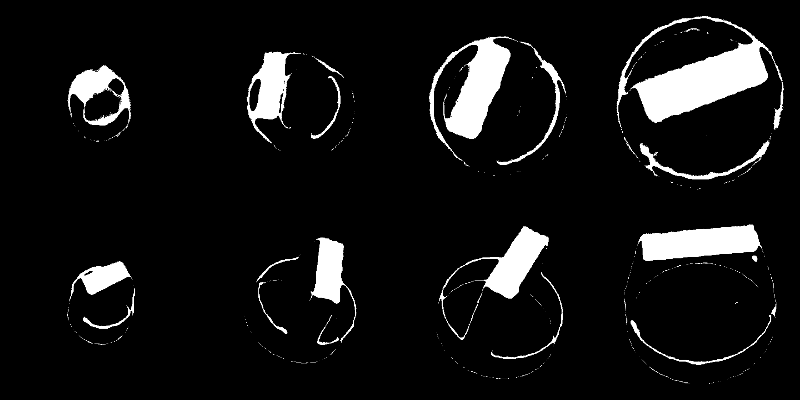

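```bash
python3 - <<'E'
s=open('h.py').read()
s=s.replace("    cs,_=cv2.find","    m=cv2.morphologyEx(m,cv2.MORPH_OPEN,np.ones((OP,OP),np.uint8)) if OP else m\n    cs,_=cv2.find").replace("import cv2,numpy as np","import cv2,numpy as np\nOP=0")
s=s.replace("    px,m,big=contours(g","    global OP; OP=25\n    px,m,big=contours(g").replace("    P=ray(f,px,z)\n","    OP=0\n    P=ray(f,px,z)\n")
open('h.py','w').write(s)
E
python3 - <<'E'
from h import *
t=dict(np.load("top0.npz"));s=dict(np.load("scene0.npz"))
T=[(264,150),(142,210),(216,243),(318,237)];S=[(347,363),(507,321),(419,268),(304,256)]
for f,cs,h,ch,hi in((t,T,30,33,200),(s,S,36,30,200)):
    for c,k in zip(cs,DIM):
        r=face(f,c,h,DIM[k][2],{30:95,36:85}[h],hi,ch,.7); print(k,np.round(r[:5],1))
E
```

```text
40 [644.3 106.9  21.7  16.9  89.7]
62 [511.9 368.8  41.8  15.3  -3.6]
84 [438.6 206.7  61.2  22.6 -18.8]
106 [452.2 -14.   78.4  27.1 -69.6]
40 [644.6 108.   25.7  15.2 -65.9]
62 [509.6 371.8  43.1  14.7  -6.1]
84 [436.4 209.5  58.3  21.4 -19.4]
106 [451.1 -10.   76.4  22.6 -71. ]
```

The scene and top views agree to 2–4 mm, so I'm averaging them (mm):

| Item | x | y | Handle angle |
|---|---|---|---|
| cutter_40 | 644.5 | 107.5 | −65° |
| cutter_62 | 511 | 370 | −5° |
| cutter_84 | 437.5 | 208 | −19° |
| cutter_106 | 451.5 | −12 | −70.5° |
| tin | 635 | −152 | – |

I start with the smallest.

{"api": "step_arm", "payload": {"plan": [[[37.2,67.0,-7.0,1.55],[37.2,67.0,-7.0,1.55],[37.2,67.0,-7.0,1.55],[37.2,67.0,-7.0,1.55],[37.2,67.0,-7.0,1.55],[37.2,67.0,-7.0,1.55],[37.2,67.0,-7.0,1.55],[37.2,67.0,-7.0,1.55],[37.2,67.0,-7.0,1.55],[37.2,67.0,-7.0,1.55],[37.2,67.0,-7.0,1.55],[37.2,67.0,-7.0,1.55]]], "jaw": 0, "force": 40}}

```text
clock: 1.1
position: [0.515, -0.1251, 0.3587]
tool_rot: [3.141, 0.001, 0.387]
force: [1.0, -1.2, -0.3]
grip_width: 0.0856
```

{"api": "step_arm", "payload": {"plan": [[[13.0,23.3,-5.0,0.04],[13.0,23.3,-5.0,0.04],[13.0,23.3,-5.0,0.04],[13.0,23.3,-5.0,0.04],[13.0,23.3,-5.0,0.04],[13.0,23.3,-5.0,0.04],[13.0,23.3,-5.0,0.04],[13.0,23.3,-5.0,0.04],[13.0,23.3,-5.0,0.04],[13.0,23.3,-5.0,0.04]]]}}

```text
clock: 1.93
position: [0.6448, 0.1072, 0.3084]
tool_rot: [3.141, 0.002, 0.426]
force: [-0.0, -1.0, -0.4]
grip_width: 0.0851
```

```bash
cat > shot.py <<'E'
import sys
from workcell import bot
import cv2,numpy as np
n=sys.argv[1]; u,v,h=map(int,sys.argv[2:5]); u2,v2,h2=map(int,sys.argv[5:8])
o=[]
for c,(x,y,hh) in(("scene",(u,v,h)),("top",(u2,v2,h2))):
    f=bot.grab_frame(c); np.savez(f"{c}_{n}.npz",**f)
    p=cv2.copyMakeBorder(f["pixels"],100,100,100,100,cv2.BORDER_CONSTANT)
    o.append(cv2.resize(p[y+100-hh:y+100+hh,x+100-hh:x+100+hh],(400,400),interpolation=cv2.INTER_CUBIC))
cv2.imwrite(f"pics/{n}.png",np.hstack(o))
E
python3 shot.py a1 347 363 70 264 150 70
```

```text
(no output)
```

View pics/a1.png

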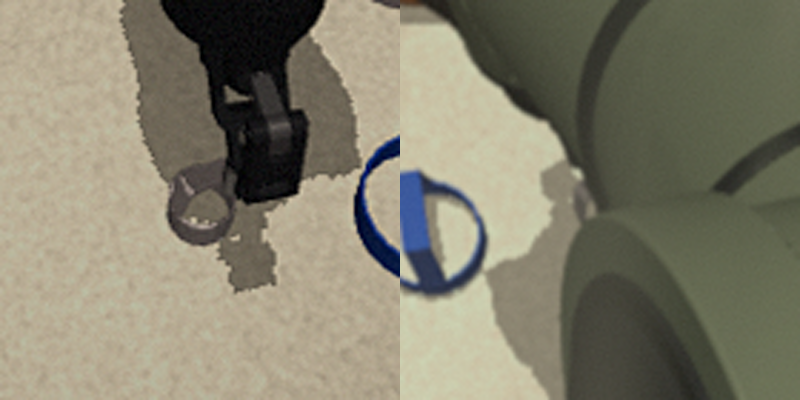

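The scene view shows the gripper over the small ring at about (345,362). The fingers look set to straddle the handle, so I'm descending.

{"api": "step_arm", "payload": {"plan": [[[0,0,-3.0,0],[0,0,-5.0,0],[0,0,-7.0,0],[0,0,-8.0,0],[0,0,-8.9,0],[0,0,-8.9,0],[0,0,-8.9,0]]]}}

```text
clock: 2.62
position: [0.645, 0.1063, 0.2205]
tool_rot: [3.141, 0.001, 0.425]
force: [1.1, -0.5, 0.6]
grip_width: 0.0856
```

{"api": "step_arm", "payload": {"plan": [[[0,0,0,0],[0,0,0,0],[0,0,0,0],[0,0,0,0],[0,0,0,0],[0,0,0,0],[0,0,0,0],[0,0,0,0],[0,0,0,0],[0,0,0,0]]], "jaw": 1, "force": 40}}

```text
clock: 3.45
position: [0.6451, 0.1064, 0.2207]
tool_rot: [3.141, 0.001, 0.425]
force: [-1.7, -0.7, 5.9]
grip_width: 0.0107
```

```bash
python3 shot.py a2 347 363 70 264 150 70
```

```text
(no output)
```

View pics/a2.png

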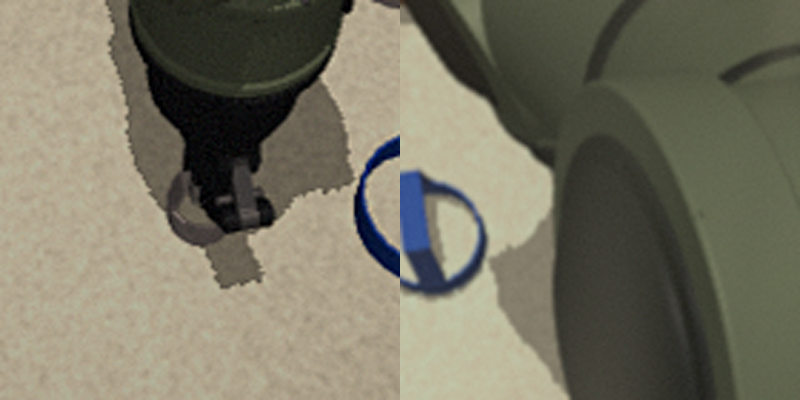

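Run:
```python
from h import *
from workcell import bot
o=bot.observe(); print(o)
s=dict(np.load("scene_a2.npz"));t=dict(np.load("top_a2.npz"))
for z in(.048,.066,.056): print(proj(s,[.645,.1064,z]),proj(t,[.645,.1064,z]))
o=[]
p=s["pixels"][310:410,295:395]
p=np.clip(p.astype(float)*1.8,0,255).astype(np.uint8)
q=dict(np.load("scene0.npz"))["pixels"][310:410,295:395]
q=np.clip(q.astype(float)*1.5,0,255).astype(np.uint8)
cv2.imwrite("pics/a2b.png",cv2.resize(np.hstack([p,q]),(800,400),interpolation=cv2.INTER_CUBIC))
```

```text
{'clock': 3.55, 'qpos': array([ 0.01566702,  0.82032359, -0.42298071,  1.62293407,  0.43601248,
        0.79395743, -0.17309965]), 'qd': array([ 0.00059185,  0.00119696, -0.00094893, -0.00017527, -0.00020696,
       -0.00015019, -0.00151568]), 'joint_efforts': array([ 2.82777222e-01, -1.05155647e+02, -8.51868868e+00, -2.72721863e+01,
        2.13739229e-01, -2.64122989e-01,  1.07261731e-02]), 'position': array([0.64510529, 0.10641298, 0.22068719]), 'tool_rot': array([3.14065285e+00, 5.72219350e-04, 4.24931512e-01]), 'force': array([-1.19138777, -0.2391998 ,  4.63197923]), 'moment': array([-0.00774323,  0.21842466,  0.00173073]), 'grip_width': 0.009889502881254182}
[[347.21335073 356.47454688]] [[261.44503016 145.88940352]]
[[347.96923881 351.90750233]] [[260.61248296 142.99146053]]
[[347.54575866 354.46615186]] [[261.07860361 144.6139404 ]]
```

View pics/a2b.png

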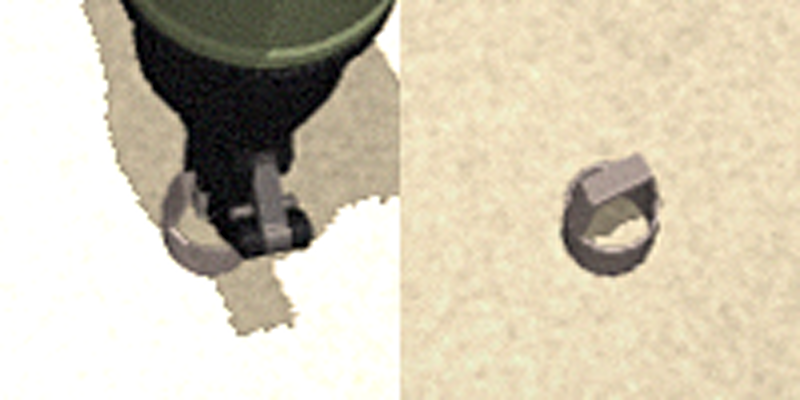

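Run:
```python
from h import *
s=dict(np.load("scene_a2.npz"))
for z in(.03,.048,.07,.1): print(z,ray(s,[[362,370],[361,352],[345,360]],z))
c=-s["R"].T@s["t"];print(c)
```

```text
0.03 [[0.65490323 0.13372816]
 [0.62443557 0.12745614]
 [0.64404085 0.10374884]]
0.048 [[0.66228062 0.13317148]
 [0.63255289 0.12705179]
 [0.65168204 0.10392024]]
0.07 [[0.67129743 0.13249111]
 [0.64247406 0.12655758]
 [0.66102128 0.10412973]]
0.1 [[0.68359308 0.13156332]
 [0.65600293 0.12588366]
 [0.6737566  0.1044154 ]]
[0.95867633 0.11080649 0.77117215]
```

Run:
```python
from h import *
s=dict(np.load("scene_a2.npz"))
u=np.array([.911,.412,0]);v=np.array([-.412,.911,0])
T=np.array([.6448,.1072,.308])
print("a1 tips (px)");
for sgn in(1,-1):
  for d in(43,57):
    for w in(-11,11): print(sgn,d,w,proj(s,T+u*sgn*d/1000+v*w/1000-[0,0,.160])[0].round(1))
T=np.array([.6451,.1064,.2207])
print("a2")
for sgn in(1,-1):
  for d in(5,20):
    for w in(-11,11): print(sgn,d,w,proj(s,T+u*sgn*d/1000+v*w/1000-[0,0,.173])[0].round(1))
for n in("a1","a2"):
  p=dict(np.load(f"scene_{n}.npz"))["pixels"][290:410,290:410]
  p=np.clip(p.astype(float)*2.5,0,255).astype(np.uint8)
  globals()[n]=p
cv2.imwrite("pics/a12.png",cv2.resize(np.hstack([a1,a2]),(800,400),interpolation=cv2.INTER_CUBIC))
```

```text
a1 tips (px)
1 43 -11 [352.8 357.7]
1 43 11 [368.  354.7]
1 57 -11 [355.4 367.2]
1 57 11 [370.8 364. ]
-1 43 -11 [337.8 304.4]
-1 43 11 [352.  301.8]
-1 57 -11 [335.6 296.5]
-1 57 11 [349.6 293.9]
a2
1 5 -11 [341.4 360.8]
1 5 11 [354.6 358.2]
1 20 -11 [343.7 369.6]
1 20 11 [357.  366.9]
-1 5 -11 [339.8 355.1]
-1 5 11 [352.9 352.4]
-1 20 -11 [337.6 346.6]
-1 20 11 [350.6 344. ]
```

View pics/a12.png

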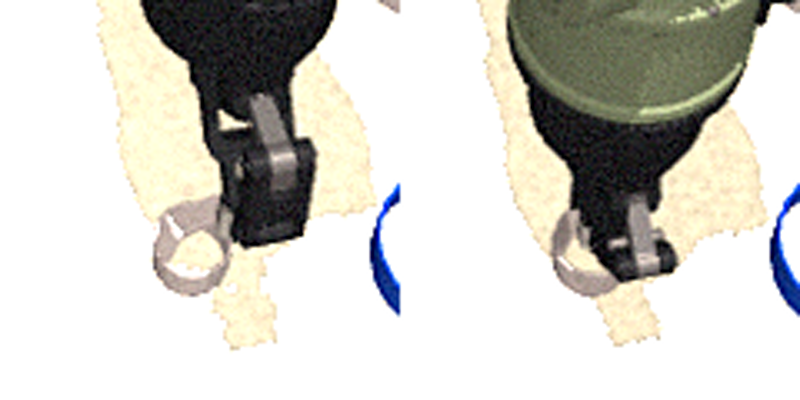

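Run:
```python
from h import *
from workcell import bot
s=dict(np.load("scene_a2.npz"));
print("a1",ray(s,[[361.5,363],[381,361]],.148)); print("a2",ray(s,[[357.5,374],[372.5,371]],.048))
o=bot.observe(); print(o['clock'],o['grip_width'],o['force'])
f=bot.grab_frame("scene"); cv2.imwrite("pics/full2.png",f["pixels"]); print(bot.observe()['grip_width'])
```

```text
a1 [[0.69348425 0.1279082 ]
 [0.68475546 0.15389678]]
a2 [[0.67031167 0.12719483]
 [0.66029924 0.14970767]]
3.55 0.009889502881254182 [-1.19138777 -0.2391998   4.63197923]
0.010411648453479722
```

View pics/full2.png

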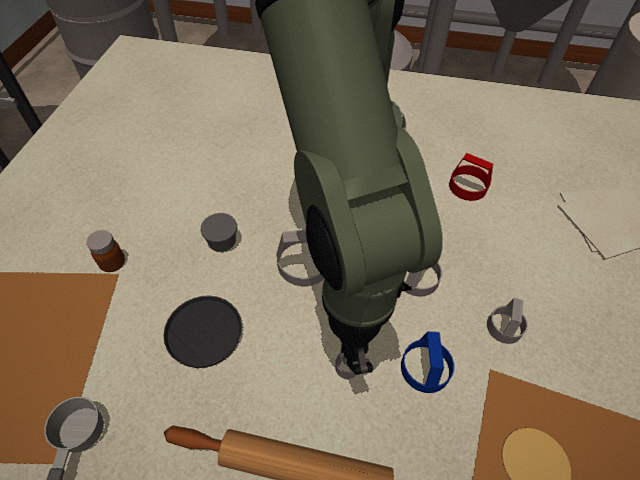

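The grip width is 10.3 mm and the finger shows about 15 px right of its predicted position in the scene view. The hand seems offset along the handle, so I'm opening and rising to check.

{"api": "step_arm", "payload": {"plan": [[[0,0,0,0],[0,0,0,0],[0,0,0,0],[0,0,4,0],[0,0,8,0],[0,0,12,0],[0,0,12,0],[0,0,12,0]]], "jaw": 0}}

```text
clock: 4.27
position: [0.6455, 0.1065, 0.3431]
tool_rot: [3.14, -0.003, 0.425]
force: [-0.4, -0.1, -0.8]
grip_width: 0.0854
```

{"api": "step_arm", "payload": {"plan": [[[-10,30,0,0],[-10,30,0,0],[-10,30,0,0],[-10,30,0,0],[-10,30,0,0],[-10,30,0,0],[-10,30,0,0],[-10,30,0,0],[-10,30,0,0],[-10,30,0,0],[-10,30,0,0],[-10,30,0,0]]], "jaw": 1}}

```text
clock: 5.27
position: [0.5462, 0.4052, 0.3424]
tool_rot: [3.139, -0.002, 0.423]
force: [0.8, -0.3, 0.2]
grip_width: 0.0003
```

Run:
```python
from h import *
from workcell import bot
o=bot.observe(); P=o['position']; print(P,o['tool_rot'],o['grip_width'])
ims=[]
for n in("scene","top"):
    f=bot.grab_frame(n); np.savez(f"{n}_c.npz",**f)
    q=proj(f,P-[0,0,.173])[0]; print(n,q)
    im=f["pixels"].copy(); cv2.drawMarker(im,(int(round(q[0])),int(round(q[1]))),(0,0,255),cv2.MARKER_CROSS,6,1)
    q2=proj(f,P)[0]; cv2.drawMarker(im,(int(round(q2[0])),int(round(q2[1]))),(255,0,255),cv2.MARKER_CROSS,6,1)
    im=cv2.copyMakeBorder(np.clip(im*1.6,0,255).astype(np.uint8),80,80,80,80,cv2.BORDER_CONSTANT)
    x,y=q.astype(int)+80; ims.append(cv2.resize(im[y-80:y+80,x-80:x+80],(400,400),interpolation=cv2.INTER_CUBIC))
cv2.imwrite("pics/c.png",np.hstack(ims))
```

```text
[0.54615906 0.40515075 0.34235586] [ 3.13856254e+00 -2.22028442e-03  4.23022376e-01] 0.0002872153810965743
scene [566.54468995 302.13767052]
top [ 94.6703704 175.5372541]
```

View pics/c.png

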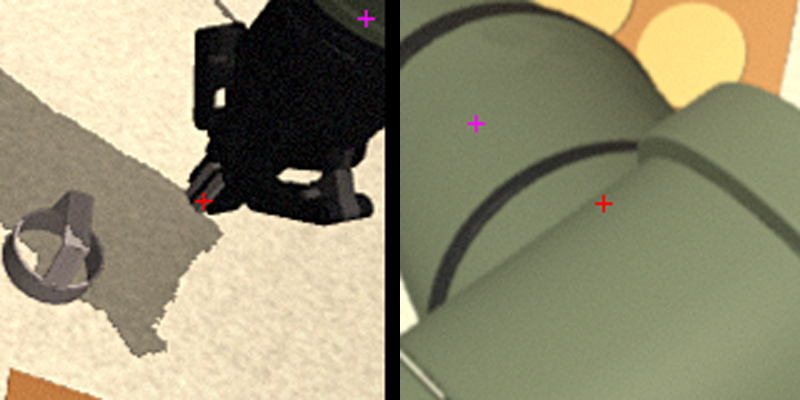

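Run:
```python
from h import *
f=dict(np.load("scene_c.npz"))
im=f["pixels"][215:335,480:640]
im=(255*(im/255.)**0.4).astype(np.uint8)
cv2.imwrite("pics/c2.png",cv2.resize(im,(800,600),interpolation=cv2.INTER_CUBIC))
print(proj(f,[.546,.405,.169]),proj(f,[.546,.405,.342]),proj(f,[.546+.018,.405+.008,.169]))
```

```text
[[566.31770109 302.14518207]] [[631.35519354 228.57612615]] [[573.51019099 313.99544111]]
```

View pics/c2.png

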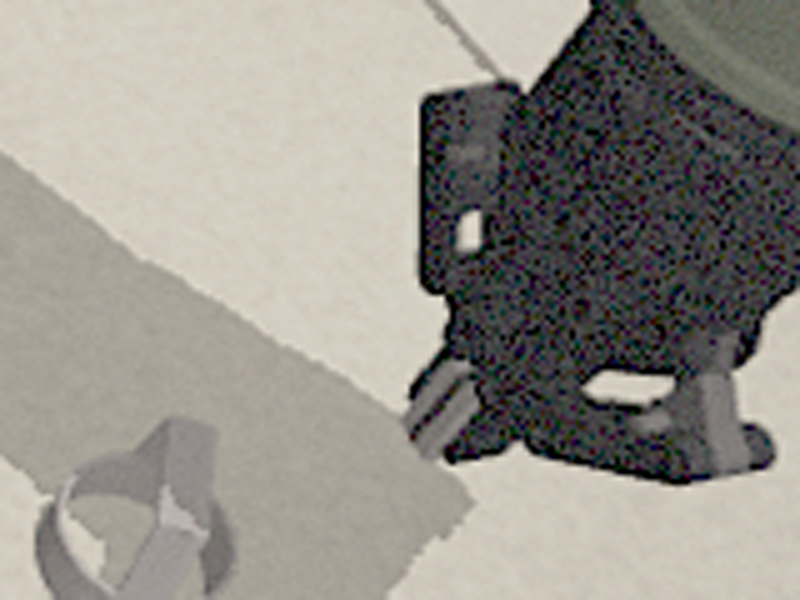

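Brightened view: the shut pads are at scene px (568,297) against a predicted (566,302). The arm agrees with the cameras, and the "finger" I saw before was the outer knuckle. The grasp was probably right, so I'm going back to redo it.

{"api": "step_arm", "payload": {"plan": [[[9.8,-29.8,-2,0],[9.8,-29.8,-2,0],[9.8,-29.8,-2,0],[9.8,-29.8,-2,0],[9.8,-29.8,-2,0],[9.8,-29.8,-2,0],[9.8,-29.8,-2,0],[9.8,-29.8,-2,0],[9.8,-29.8,-2,0],[9.8,-29.8,-2,0],[9.8,-29.8,-2,0]]], "jaw": 0}}

```text
clock: 6.28
position: [0.644, 0.1075, 0.3229]
tool_rot: [3.14, -0.003, 0.423]
force: [-0.2, 0.0, 1.0]
grip_width: 0.0854
```

Run:
```python
from h import *
from workcell import bot
f=bot.grab_frame("scene"); np.savez("scene_d.npz",**f)
im=f["pixels"][300:400,290:410]
im=(255*(im/255.)**0.5).astype(np.uint8)
cv2.imwrite("pics/d.png",cv2.resize(im,(720,600),interpolation=cv2.INTER_CUBIC))
print(bot.observe()['position'])
```

```text
[0.64387165 0.1081324  0.3229625 ]
```

View pics/d.png

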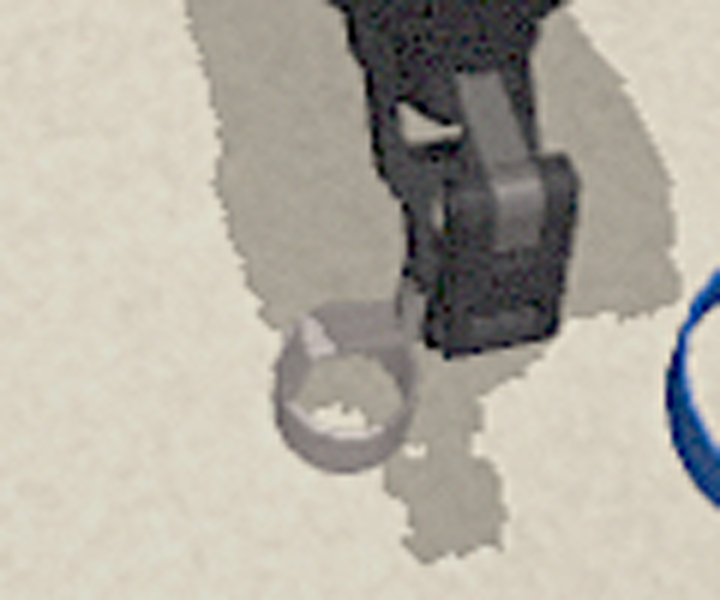

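{"api": "step_arm", "payload": {"plan": [[[0,0,-3.0,0],[0,0,-6.0,0],[0,0,-8.5,0],[0,0,-9.8,0],[0,-0.1,-10.3,0],[0,-0.1,-10.3,0],[0,-0.1,-10.3,0]]]}}

```text
clock: 6.92
position: [0.6442, 0.1076, 0.2211]
tool_rot: [3.139, -0.004, 0.424]
force: [0.2, 0.8, 0.3]
grip_width: 0.0858
```

{"api": "step_arm", "payload": {"plan": [[[0,0,0,0],[0,0,0,0],[0,0,0,0],[0,0,0,0],[0,0,0,0],[0,0,0,0],[0,0,0,0],[0,0,0,0],[0,0,0,0],[0,0,0,0],[0,0,0,0],[0,0,0,0]]], "jaw": 1, "force": 40}}

```text
clock: 7.92
position: [0.6442, 0.1076, 0.2213]
tool_rot: [3.139, -0.004, 0.424]
force: [-1.3, -1.3, 6.1]
grip_width: 0.01
```

{"api": "step_arm", "payload": {"plan": [[[0,0,1,0],[0,0,3,0],[0,0,6,0],[0,0,9,0],[0,0,10,0],[0,0,10,0]]]}}

```text
clock: 8.42
position: [0.6448, 0.1078, 0.3247]
tool_rot: [3.138, -0.009, 0.424]
force: [0.5, -0.1, -0.6]
grip_width: 0.0101
```

```bash
cat > g.py <<'E'
import sys
from h import *
from workcell import bot
n=sys.argv[1]; o=bot.observe(); P=o['position']; print(P.round(4),o['tool_rot'].round(3),o['grip_width'],o['force'].round(1))
dz=float(sys.argv[2]) if len(sys.argv)>2 else .19
hs=int(sys.argv[3]) if len(sys.argv)>3 else 55
ims=[]
for c in("scene","top"):
    f=bot.grab_frame(c); np.savez(f"{c}_{n}.npz",**f)
    q=proj(f,P-[0,0,dz])[0].round().astype(int)
    im=cv2.copyMakeBorder((255*(f["pixels"]/255.)**0.5).astype(np.uint8),90,90,90,90,cv2.BORDER_CONSTANT)
    x,y=q+90; ims.append(cv2.resize(im[y-hs:y+hs,x-hs:x+hs],(400,400),interpolation=cv2.INTER_CUBIC)); print(c,"crop origin",q-hs,"scale",400/(2*hs))
cv2.imwrite(f"pics/{n}.png",np.hstack(ims))
E
python3 g.py e
```

```text
[0.6448 0.1078 0.3247] [ 3.138 -0.009  0.424] 0.01013545352603582 [ 0.5 -0.1 -0.6]
scene crop origin [297 278] scale 3.6363636363636362
top crop origin [201  76] scale 3.6363636363636362
```

View pics/e.png

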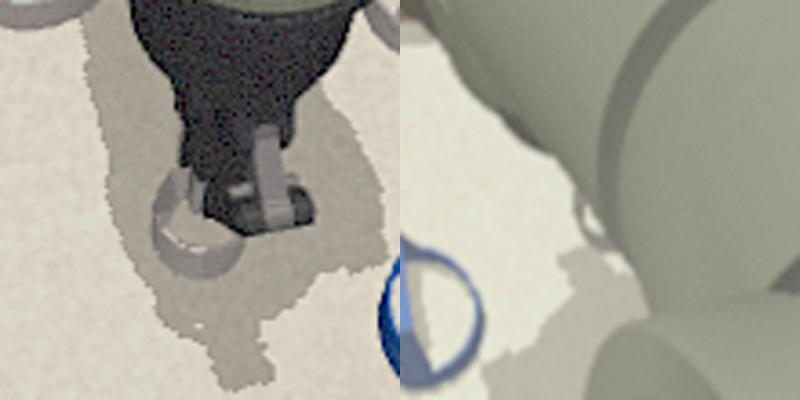

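Run:
```python
from h import *
f=dict(np.load("scene_e.npz"))
th=np.linspace(0,2*np.pi,90)
for cx,cy in((.6448,.1078),):
    for z in(.1034,.1314):
        q=proj(f,np.c_[cx+.02*np.cos(th),cy+.02*np.sin(th),0*th+z]); print(z,((q.min(0)-[297,278])*3.636).round(),((q.max(0)-[297,278])*3.636).round())
```

```text
0.1034 [147. 189.] [243. 277.]
0.1314 [151. 158.] [249. 249.]
```

The cutter is held upright and centred: ring edges in the scene crop are within 1 px of the prediction. Carrying it to the tin, with a common tool yaw of 0.524.

{"api": "step_arm", "payload": {"plan": [[[-1.0,-26.0,0,0.1],[-1.0,-26.0,0,0.1],[-1.0,-26.0,0,0.1],[-1.0,-26.0,0,0.1],[-1.0,-26.0,0,0.1],[-1.0,-26.0,0,0.1],[-1.0,-26.0,0,0.1],[-1.0,-26.0,0,0.1],[-1.0,-26.0,0,0.1],[-1.0,-26.0,0,0.1]]]}}

```text
clock: 9.35
position: [0.6341, -0.1513, 0.3205]
tool_rot: [3.141, -0.004, 0.525]
force: [-0.2, 0.2, -1.3]
grip_width: 0.0106
```

```bash
python3 g.py f1 .2 60
```

```text
[ 0.6341 -0.1513  0.3205] [ 3.141 -0.004  0.525] 0.01059267168118337 [-0.2  0.2 -1.3]
scene crop origin [131 238] scale 3.3333333333333335
top crop origin [327  78] scale 3.3333333333333335
```

View pics/f1.png

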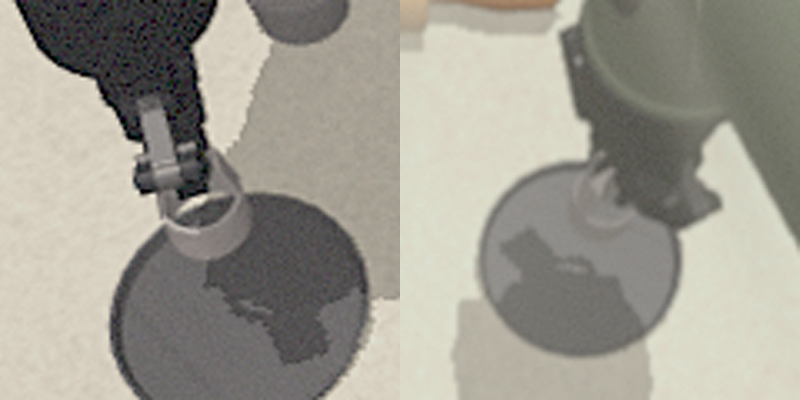

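Both views show the small cutter upright above the tin. Lowering it.

{"api": "step_arm", "payload": {"plan": [[[0.1,-0.1,-3,0],[0.1,-0.1,-6,0],[0.1,-0.1,-8,0],[0.1,-0.1,-8.8,0],[0.1,-0.1,-9.1,0],[0.1,-0.1,-9.3,0],[0.1,-0.1,-9.3,0],[0.1,-0.1,-9.3,0]]]}}

```text
clock: 10.12
position: [0.6357, -0.1519, 0.2292]
tool_rot: [3.139, -0.006, 0.526]
force: [0.7, -0.1, -0.4]
grip_width: 0.01
```

```bash
python3 g.py f2 .19 50
```

```text
[ 0.6357 -0.1519  0.2292] [ 3.139 -0.006  0.526] 0.009997820554111513 [ 0.7 -0.1 -0.4]
scene crop origin [149 273] scale 4.0
top crop origin [331 101] scale 4.0
```

View pics/f2.png

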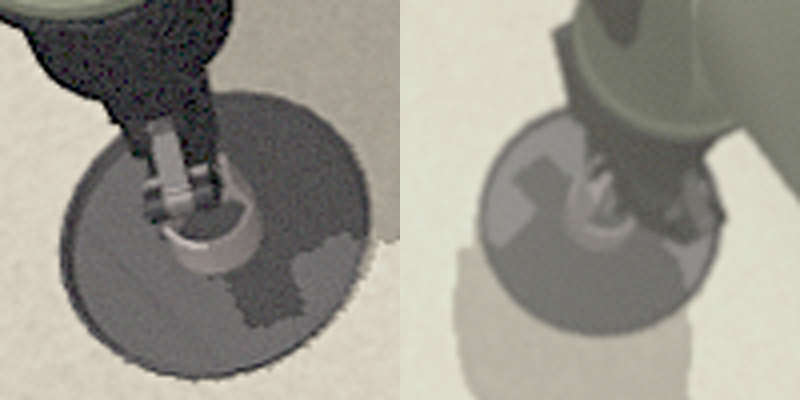

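{"api": "step_arm", "payload": {"plan": [[[0,0,-0.2,0],[0,0,-0.35,0],[0,0,-0.45,0],[0,0,-0.5,0],[0,0,-0.5,0],[0,0,-0.5,0]]]}}

```text
clock: 10.72
position: [0.6356, -0.1522, 0.2243]
tool_rot: [3.139, -0.006, 0.526]
force: [-2.1, -1.1, 4.7]
grip_width: 0.01
```

Contact at 4.7 N at the expected height. Releasing.

{"api": "step_arm", "payload": {"plan": [[[0,0,0,0],[0,0,0,0],[0,0,0,0],[0,0,0,0],[0,0,0,0],[0,0,3,0],[0,0,6,0],[0,0,10,0],[0,0,13,0],[0,0,13,0]]], "jaw": 0}}

```text
clock: 11.55
position: [0.6367, -0.152, 0.3607]
tool_rot: [3.133, -0.012, 0.526]
force: [0.9, 0.8, -1.1]
grip_width: 0.0853
```

{"api": "step_arm", "payload": {"plan": [[[-12.6,52.2,-2,0.96],[-12.6,52.2,-2,0.96],[-12.6,52.2,-2,0.96],[-12.6,52.2,-2,0.96],[-12.6,52.2,-2,0.96],[-12.6,52.2,-2,0.96],[-12.6,52.2,-2,0.96],[-12.6,52.2,-2,0.96],[-12.6,52.2,-2,0.96],[-12.6,52.2,-2,0.96],[-12.6,52.2,-2,0.96],[-12.6,52.2,-2,0.96]]]}}

```text
clock: 12.55
position: [0.5186, 0.3357, 0.3416]
tool_rot: [3.133, -0.012, 1.485]
force: [0.1, -0.8, -0.3]
grip_width: 0.0855
```

Run:
```python
from h import *
from workcell import bot
o=bot.observe();print(o['position'],o['tool_rot'])
ims=[]
for c,(x,y) in(("scene",(203,331)),("top",(381,156))):
    f=bot.grab_frame(c); np.savez(f"{c}_g.npz",**f)
    im=(255*(f["pixels"]/255.)**0.6).astype(np.uint8)
    ims.append(cv2.resize(im[y-50:y+50,x-50:x+50],(400,400),interpolation=cv2.INTER_CUBIC))
cv2.imwrite("pics/g1.png",np.hstack(ims))
```

```text
[0.51855396 0.33573391 0.34156138] [ 3.13322638 -0.01157454  1.48535125]
```

View pics/g1.png

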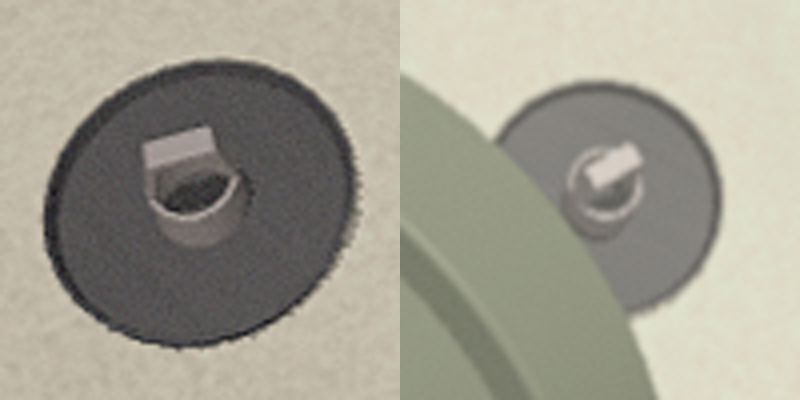

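The 40 cutter stands upright near the tin's middle; its handle is at scene px (197,318). I'm measuring where it stands.

```bash
cat >> h.py <<'E'
def facein(f,c,h,z,g0):
    px,m,b=contours(f,c,h,lambda b:b[...,1]>g0)
    m2=cv2.morphologyEx(m,cv2.MORPH_OPEN,np.ones((25,25),np.uint8))
    cs,_=cv2.findContours(m2,cv2.RETR_EXTERNAL,cv2.CHAIN_APPROX_NONE);k=max(cs,key=cv2.contourArea)
    px=(k[:,0]+.5)/6-.5+[c[0]-h,c[1]-h]
    (cx,cy),(w,l),a=cv2.minAreaRect((ray(f,px,z)*1000).astype(np.float32))
    if w<l:w,l,a=l,w,a+90
    return np.round([cx,cy,w,l,(a+90)%180-90],1)
E
python3 - <<'E'
from h import *
f=dict(np.load("scene_g.npz"))
for g in(85,95,105): print(facein(f,(197,319),16,.059,g))
E
```

```text
[ 636.  -151.7   27.9   12.3  -60.6]
[ 635.9 -151.7   26.9   11.6  -60.8]
[ 631.9 -144.1    8.8    8.1   20.1]
```

{"api": "step_arm", "payload": {"plan": [[[-0.8,3.4,-1,0],[-0.8,3.4,-2,0],[-0.8,3.4,-2,0],[-0.8,3.4,-2,0],[-0.8,3.4,-2,0]]]}}

```text
clock: 13.07
position: [0.5082, 0.3742, 0.3222]
tool_rot: [3.134, -0.015, 1.493]
force: [-0.8, -0.7, 0.5]
grip_width: 0.0855
```

```bash
cat > tip.py <<'E'
from workcell import bot
import numpy as np
from scipy.spatial.transform import Rotation as Ro
o=bot.observe();R=Ro.from_euler('xyz',o['tool_rot']).as_matrix();P=o['position']
print("tcp",P.round(4),o['tool_rot'].round(3),"tip165",(P+R@[0,0,.165]).round(4),"tiltdeg",np.degrees(np.arccos(-R[2,2])).round(2),"w",o['grip_width'].round(4),o['force'].round(1))
E
python3 tip.py
```

```text
Traceback (most recent call last):
  File "tip.py", line 5, in <module>
    print("tcp",P.round(4),o['tool_rot'].round(3),"tip165",(P+R@[0,0,.165]).round(4),"tiltdeg",np.degrees(np.arccos(-R[2,2])).round(2),"w",o['grip_width'].round(4),o['force'].round(1))
                                                                                                                                           ^^^^^^^^^^^^^^^^^^^^^
AttributeError: 'float' object has no attribute 'round'
```

```bash
sed -i "s/o\['grip_width'\].round(4)/round(o['grip_width'],4)/" tip.py; python3 tip.py
```

```text
tcp [0.5082 0.3742 0.3222] [ 3.134 -0.015  1.493] tip165 [0.5096 0.3766 0.1572] tiltdeg 0.96 w 0.0855 [-0.8 -0.7  0.5]
```

{"api": "step_arm", "payload": {"plan": [[[0,-0.5,-2,-0.015],[0,-0.5,-4,-0.015],[0,-0.5,-6,-0.015],[0,-0.5,-7.5,-0.015],[0,-0.5,-8.5,-0.015],[0,-0.5,-9.1,-0.015],[0,-0.5,-9.1,-0.015],[0,-0.5,-9.1,-0.015],[0,-0.5,-9.1,-0.015]]]}}

```text
clock: 13.82
position: [0.5085, 0.3694, 0.2321]
tool_rot: [3.134, -0.016, 1.478]
force: [-0.8, 0.4, -0.3]
grip_width: 0.0855
```

```bash
python3 tip.py;python3 g.py h1 .16 45
```

```text
tcp [0.5085 0.3694 0.2321] [ 3.134 -0.016  1.478] tip165 [0.51   0.3719 0.0671] tiltdeg 1.03 w 0.0855 [-0.8  0.4 -0.3]
[0.5085 0.3694 0.2321] [ 3.134 -0.016  1.478] 0.08553899527590937 [-0.8  0.4 -0.3]
scene crop origin [471 262] scale 4.444444444444445
top crop origin [ 87 161] scale 4.444444444444445
```

View pics/h1.png

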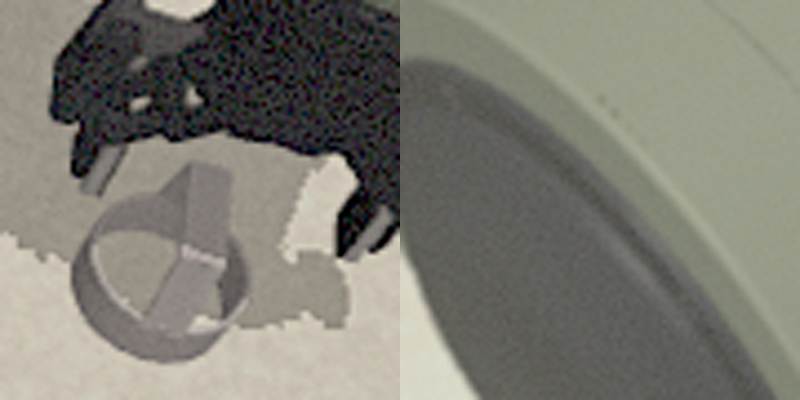

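The scene view shows both fingers straddling the 62 handle (handle px about (517,309)). Closing.

{"api": "step_arm", "payload": {"plan": [[[0,-0.2,0,0],[0,-0.2,0,0],[0,-0.2,0,0],[0,-0.2,0,0],[0,-0.2,0,0],[0,-0.2,0,0],[0,-0.2,0,0],[0,-0.2,0,0],[0,-0.2,0,0],[0,-0.2,0,0],[0,-0.2,0,0],[0,-0.2,0,0]]], "jaw": 1}}

```text
clock: 14.92
position: [0.5084, 0.3674, 0.2321]
tool_rot: [3.133, -0.016, 1.478]
force: [-1.0, 0.5, 1.3]
grip_width: 0.0141
```

```bash
python3 tip.py;python3 g.py h2 .19 45
```

```text
tcp [0.5084 0.3674 0.2321] [ 3.133 -0.016  1.478] tip165 [0.51   0.3699 0.0671] tiltdeg 1.03 w 0.0141 [-1.   0.5  1.3]
[0.5084 0.3674 0.2321] [ 3.133 -0.016  1.478] 0.014132146347159234 [-1.   0.5  1.3]
scene crop origin [464 271] scale 4.444444444444445
top crop origin [ 93 164] scale 4.444444444444445
```

View pics/h2.png

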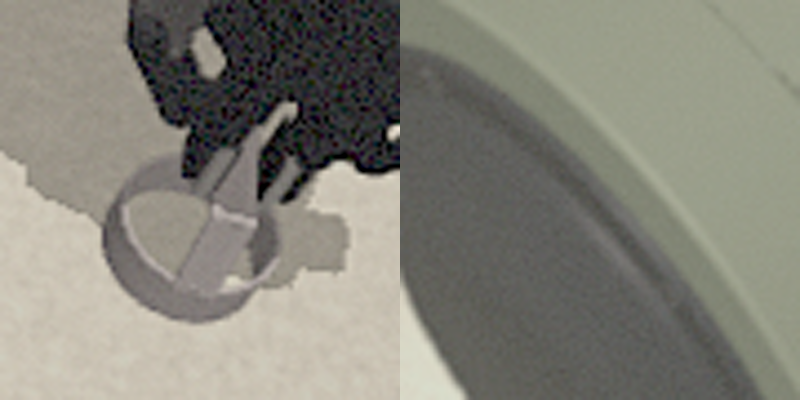

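{"api": "step_arm", "payload": {"plan": [[[0,0,1,0],[0,0,4,0],[0,0,8,0],[0,0,11,0],[0,0,11,0],[0,0,11,0],[0,0,11,0]]]}}

```text
clock: 15.6
position: [0.5084, 0.367, 0.342]
tool_rot: [3.133, -0.015, 1.478]
force: [0.9, -0.0, -1.8]
grip_width: 0.0148
```

{"api": "step_arm", "payload": {"plan": [[[12.7,-51.8,0,-0.954],[12.7,-51.8,0,-0.954],[12.7,-51.8,0,-0.954],[12.7,-51.8,0,-0.954],[12.7,-51.8,0,-0.954],[12.7,-51.8,0,-0.954],[12.7,-51.8,0,-0.954],[12.7,-51.8,0,-0.954],[12.7,-51.8,0,-0.954],[12.7,-51.8,0,-0.954],[12.7,-51.8,0,-0.954],[12.7,-51.8,0,-0.954]]]}}

```text
clock: 16.6
position: [0.6271, -0.1204, 0.3409]
tool_rot: [3.135, -0.014, 0.524]
force: [1.4, -0.4, -0.6]
grip_width: 0.0144
```

```bash
python3 tip.py
```

```text
tcp [ 0.6271 -0.1204  0.3409] [ 3.135 -0.014  0.524] tip165 [ 0.6297 -0.1203  0.1759] tiltdeg 0.88 w 0.0144 [ 1.4 -0.4 -0.6]
```

{"api": "step_arm", "payload": {"plan": [[[0.6,-3.1,0,0],[0.6,-3.1,0,0],[0.6,-3.1,0,0],[0.6,-3.1,0,0],[0.6,-3.1,0,0]]]}}

```text
clock: 17.02
position: [0.633, -0.1502, 0.3403]
tool_rot: [3.136, -0.013, 0.526]
force: [0.3, -0.2, 0.1]
grip_width: 0.0143
```

```bash
python3 tip.py; python3 g.py i1 .22 60
```

```text
tcp [ 0.633  -0.1502  0.3403] [ 3.136 -0.013  0.526] tip165 [ 0.6353 -0.1499  0.1753] tiltdeg 0.82 w 0.0143 [ 0.3 -0.2  0.1]
[ 0.633  -0.1502  0.3403] [ 3.136 -0.013  0.526] 0.014337029813465045 [ 0.3 -0.2  0.1]
scene crop origin [132 238] scale 3.3333333333333335
top crop origin [327  79] scale 3.3333333333333335
```

View pics/i1.png

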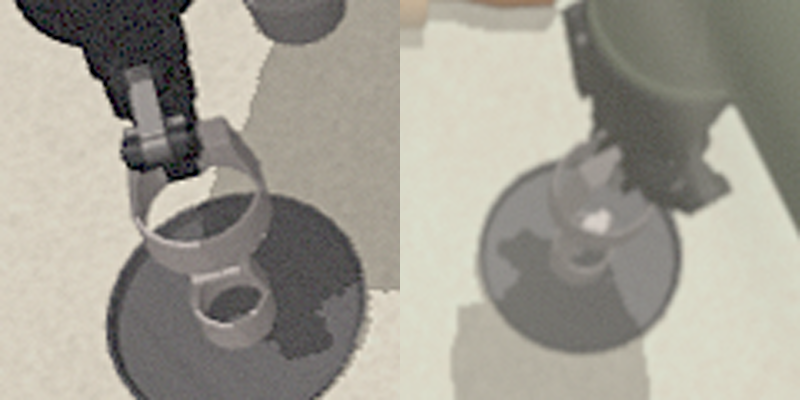

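```bash
cat > ringpred.py <<'E'
import sys
from h import *
n,cx,cy,zb,D,ox,oy,sc=sys.argv[1],*map(float,sys.argv[2:])
f=dict(np.load(f"scene_{n}.npz")); th=np.linspace(0,2*np.pi,120)
for z in(zb,zb+.028):
    q=(proj(f,np.c_[cx+D/2*np.cos(th),cy+D/2*np.sin(th),0*th+z])-[ox,oy])*sc
    print(z,"min",q.min(0).round(1),"max",q.max(0).round(1))
E
python3 ringpred.py i1 .6353 -.1499 .108 .062 132 238 3.333
```

```text
0.108 min [136.7 160.6] max [267.3 274.4]
0.136 min [122.9 130. ] max [257.6 245.7]
```

{"api": "step_arm", "payload": {"plan": [[[0,-0.35,-1,0],[0,-0.35,-2.5,0],[0,-0.35,-3.5,0],[0,-0.35,-3.5,0],[0,-0.35,-3.5,0],[0,-0.35,-3.5,0]]]}}

```text
clock: 17.62
position: [0.6333, -0.1535, 0.3061]
tool_rot: [3.135, -0.014, 0.526]
force: [-1.0, -0.7, -1.2]
grip_width: 0.0148
```

```bash
python3 tip.py; python3 g.py i2 .22 45
```

```text
tcp [ 0.6333 -0.1535  0.3061] [ 3.135 -0.014  0.526] tip165 [ 0.6358 -0.1533  0.1411] tiltdeg 0.89 w 0.0148 [-1.  -0.7 -1.2]
[ 0.6333 -0.1535  0.3061] [ 3.135 -0.014  0.526] 0.014821089283602238 [-1.  -0.7 -1.2]
scene crop origin [149 263] scale 4.444444444444445
top crop origin [341 100] scale 4.444444444444445
```

View pics/i2.png

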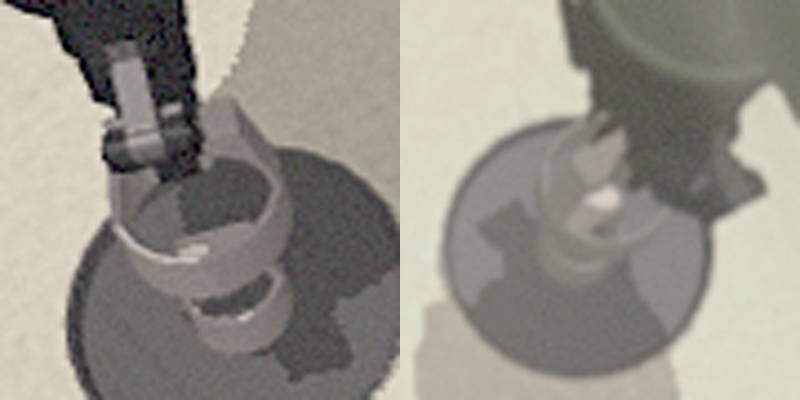

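```bash
python3 ringpred.py i2 .6358 -.1517 .074 .062 149 263 4.444; python3 ringpred.py i2 .636 -.1517 .003 .040 149 263 4.444
```

```text
0.074 min [122.5 149.8] max [290.6 298.4]
0.102 min [105.2 111.7] max [278.4 262.9]
0.003 min [189.8 262.1] max [290.8 353.9]
0.031 min [175.6 229.4] max [279.4 322.8]
```

The held 62 ring is within about 1 mm of concentric with the placed 40. Lowering it over.

{"api": "step_arm", "payload": {"plan": [[[0,0,-1.5,0],[0,0,-3,0],[0,0,-4.5,0],[0,0,-5.8,0],[0,0,-6.3,0],[0,0,-6.5,0],[0,0,-6.5,0],[0,0,-6.5,0]]]}}

```text
clock: 18.38
position: [0.6336, -0.1537, 0.2421]
tool_rot: [3.134, -0.015, 0.526]
force: [0.3, 0.9, -0.5]
grip_width: 0.0143
```

```bash
python3 tip.py; python3 g.py i3 .22 45
```

```text
tcp [ 0.6336 -0.1537  0.2421] [ 3.134 -0.015  0.526] tip165 [ 0.6364 -0.1535  0.0771] tiltdeg 0.97 w 0.0143 [ 0.3  0.9 -0.5]
[ 0.6336 -0.1537  0.2421] [ 3.134 -0.015  0.526] 0.014313868421420774 [ 0.3  0.9 -0.5]
scene crop origin [156 281] scale 4.444444444444445
top crop origin [336 109] scale 4.444444444444445
```

View pics/i3.png

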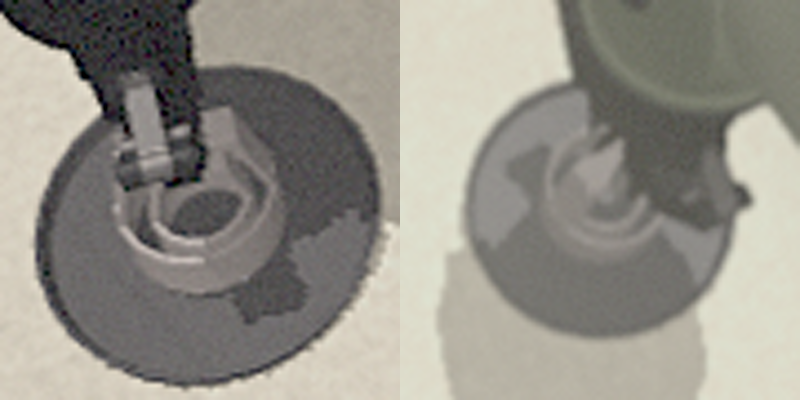

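Concentric, with no contact. Setting it down the last 7 mm.

{"api": "step_arm", "payload": {"plan": [[[0,0,-0.3,0],[0,0,-0.5,0],[0,0,-0.6,0],[0,0,-0.7,0],[0,0,-0.7,0],[0,0,-0.7,0]]]}}

```text
clock: 18.98
position: [0.6336, -0.1537, 0.2352]
tool_rot: [3.134, -0.015, 0.526]
force: [0.4, 1.0, -0.2]
grip_width: 0.0144
```

{"api": "step_arm", "payload": {"plan": [[[0,0,-0.1,0],[0,0,-0.1,0],[0,0,-0.1,0]]]}}

```text
clock: 19.23
position: [0.6338, -0.1535, 0.235]
tool_rot: [3.133, -0.016, 0.526]
force: [-2.9, 0.4, 9.7]
grip_width: 0.014
```

Contact at 9.7 N. Releasing.

{"api": "step_arm", "payload": {"plan": [[[0,0,0,0],[0,0,0,0],[0,0,0,0],[0,0,0,0],[0,0,0,0],[0,0,3,0],[0,0,6,0],[0,0,9,0],[0,0,12,0],[0,0,12,0],[0,0,12,0],[0,0,12,0]]], "jaw": 0}}

```text
clock: 20.23
position: [0.6336, -0.1536, 0.3544]
tool_rot: [3.133, -0.015, 0.526]
force: [0.3, -0.5, -1.3]
grip_width: 0.0852
```

```bash
python3 tip.py
```

```text
tcp [ 0.6336 -0.1536  0.3544] [ 3.133 -0.015  0.526] tip165 [ 0.6365 -0.1535  0.1894] tiltdeg 1.0 w 0.0852 [ 0.3 -0.5 -1.3]
```

{"api": "step_arm", "payload": {"plan": [[[-19.9,36.0,-2,0.713],[-19.9,36.0,-2,0.713],[-19.9,36.0,-2,0.713],[-19.9,36.0,-2,0.713],[-19.9,36.0,-2,0.713],[-19.9,36.0,-2,0.713],[-19.9,36.0,-2,0.713],[-19.9,36.0,-2,0.713],[-19.9,36.0,-2,0.713],[-19.9,36.0,-2,0.713],[-19.9,36.0,-2,0.713],[-19.9,36.0,-2,0.713]]]}}

```text
clock: 21.23
position: [0.4334, 0.208, 0.3335]
tool_rot: [3.135, -0.015, 1.243]
force: [-0.3, -0.4, -0.7]
grip_width: 0.0855
```

```bash
python3 tip.py
python3 - <<'E'
from h import *
from workcell import bot
ims=[]
for c,(x,y) in(("scene",(203,331)),("top",(381,156))):
    f=bot.grab_frame(c); np.savez(f"{c}_j.npz",**f)
    im=(255*(f["pixels"]/255.)**0.6).astype(np.uint8)
    ims.append(cv2.resize(im[y-50:y+50,x-50:x+50],(400,400),interpolation=cv2.INTER_CUBIC))
cv2.imwrite("pics/j1.png",np.hstack(ims))
f=dict(np.load("scene_j.npz"))
for g in(85,95,105): print(facein(f,(198,312),22,.071,g))
E
```

```text
tcp [0.4334 0.208  0.3335] [ 3.135 -0.015  1.243] tip165 [0.4352 0.2099 0.1686] tiltdeg 0.92 w 0.0855 [-0.3 -0.4 -0.7]
[ 600.9 -161.6   74.4   34.1  -67.8]
[ 600.8 -161.7   74.4   33.8  -67.8]
[ 600.6 -161.8   74.4   33.5  -67.8]
```

View pics/j1.png

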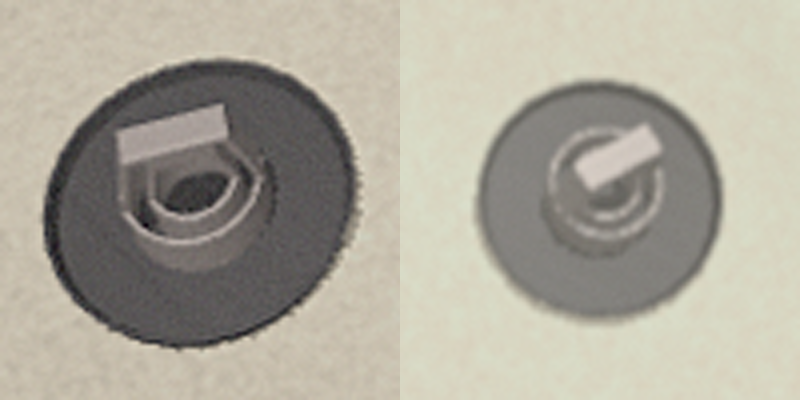

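Both views show the 40 and 62 nested and upright, with parallel handles. Next, the 84 cutter.

Run:
```python
from h import *
f=dict(np.load("scene_j.npz"))
for g in(85,92): print(facein(f,(196,314),16,.071,g))
```

```text
[ 636.4 -152.    44.2   16.6  -60.7]
[ 636.3 -152.    43.7   16.2  -60.9]
```

{"api": "step_arm", "payload": {"plan": [[[0.2,-0.1,-2,0],[0.2,-0.1,-4,0],[0.2,-0.1,-6,0],[0.2,-0.1,-7.5,0],[0.2,-0.1,-8.5,0],[0.2,-0.1,-9,0],[0.2,-0.1,-9,0],[0.2,-0.1,-9,0],[0.2,-0.1,-9,0]]]}}

```text
clock: 22.08
position: [0.437, 0.2048, 0.2443]
tool_rot: [3.134, -0.015, 1.238]
force: [-0.1, -0.1, 0.0]
grip_width: 0.0854
```

```bash
python3 tip.py; python3 g.py k1 .19 50
```

```text
tcp [0.437  0.2048 0.2443] [ 3.134 -0.015  1.238] tip165 [0.4391 0.2067 0.0793] tiltdeg 0.96 w 0.0854 [-0.1 -0.1  0. ]
[0.437  0.2048 0.2443] [ 3.134 -0.015  1.238] 0.0854467240811406 [-0.1 -0.1  0. ]
scene crop origin [369 212] scale 4.0
top crop origin [163 192] scale 4.0
```

View pics/k1.png

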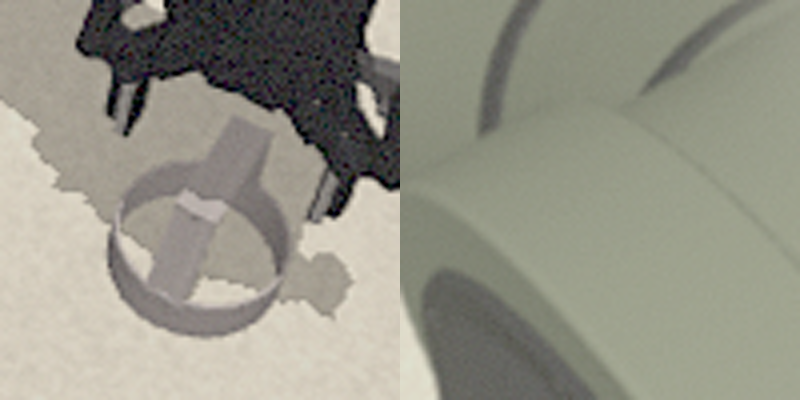

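{"api": "step_arm", "payload": {"plan": [[[-0.2,0.2,-0.1,0],[-0.2,0.2,-0.1,0],[-0.2,0.2,-0.1,0],[-0.2,0.2,-0.1,0],[-0.2,0.2,-0.1,0],[-0.2,0.2,-0.1,0],[-0.2,0.2,-0.1,0],[-0.2,0.2,-0.1,0],[-0.2,0.2,-0.1,0],[-0.2,0.2,-0.1,0],[-0.2,0.2,-0.1,0],[-0.2,0.2,-0.1,0]]], "jaw": 1}}

```text
clock: 23.18
position: [0.435, 0.2068, 0.2435]
tool_rot: [3.133, -0.015, 1.238]
force: [-1.9, -0.5, 5.9]
grip_width: 0.0185
```

```bash
python3 tip.py; python3 g.py k2 .19 50
```

```text
tcp [0.435  0.2068 0.2435] [ 3.133 -0.015  1.238] tip165 [0.4371 0.2088 0.0785] tiltdeg 0.98 w 0.0185 [-1.9 -0.5  5.9]
[0.435  0.2068 0.2435] [ 3.133 -0.015  1.238] 0.018489029513453027 [-1.9 -0.5  5.9]
scene crop origin [370 211] scale 4.0
top crop origin [162 193] scale 4.0
```

View pics/k2.png

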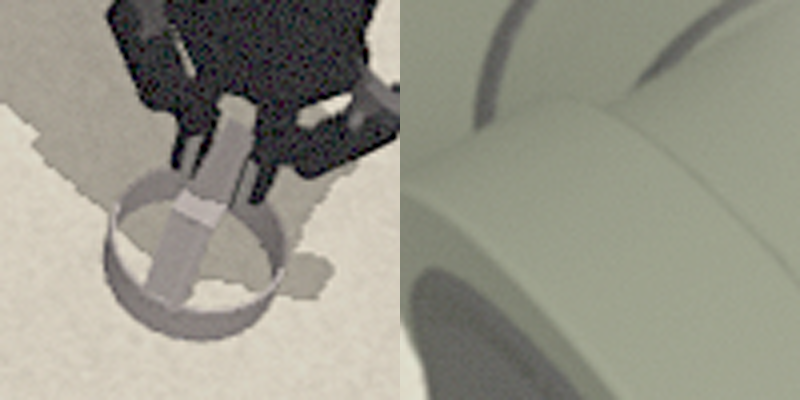

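{"api": "step_arm", "payload": {"plan": [[[0,0,1,0],[0,0,4,0],[0,0,8,0],[0,0,11,0],[0,0,11,0],[0,0,11,0],[0,0,11,0]]]}}

```text
clock: 23.87
position: [0.4349, 0.2064, 0.3534]
tool_rot: [3.133, -0.015, 1.238]
force: [0.1, 0.3, -1.5]
grip_width: 0.0185
```

{"api": "step_arm", "payload": {"plan": [[[19.8,-35.9,0,-0.713],[19.8,-35.9,0,-0.713],[19.8,-35.9,0,-0.713],[19.8,-35.9,0,-0.713],[19.8,-35.9,0,-0.713],[19.8,-35.9,0,-0.713],[19.8,-35.9,0,-0.713],[19.8,-35.9,0,-0.713],[19.8,-35.9,0,-0.713],[19.8,-35.9,0,-0.713],[19.8,-35.9,0,-0.713],[19.8,-35.9,0,-0.713]]]}}

```text
clock: 24.87
position: [0.6329, -0.1543, 0.3511]
tool_rot: [3.135, -0.012, 0.522]
force: [-0.4, 1.7, -1.7]
grip_width: 0.0183
```

```bash
python3 tip.py
```

```text
tcp [ 0.6329 -0.1543  0.3511] [ 3.135 -0.012  0.522] tip165 [ 0.6351 -0.1542  0.1861] tiltdeg 0.79 w 0.0183 [-0.4  1.7 -1.7]
```

{"api": "step_arm", "payload": {"plan": [[[0.1,0.2,-1,0],[0.1,0.2,-2.4,0],[0.1,0.2,-2.4,0],[0.1,0.2,-2.4,0],[0.1,0.2,-2.4,0],[0.1,0.2,-2.4,0]]]}}

```text
clock: 25.37
position: [0.634, -0.152, 0.3275]
tool_rot: [3.135, -0.013, 0.523]
force: [0.5, -0.4, -1.6]
grip_width: 0.0187
```

```bash
python3 tip.py; python3 g.py l1 .23 50; python3 ringpred.py l1 .636 -.152 .083 .084 153 261 4
```

```text
tcp [ 0.634  -0.152   0.3275] [ 3.135 -0.013  0.523] tip165 [ 0.6363 -0.1519  0.1625] tiltdeg 0.82 w 0.0187 [ 0.5 -0.4 -1.6]
[ 0.634  -0.152   0.3275] [ 3.135 -0.013  0.523] 0.018688969926047926 [ 0.5 -0.4 -1.6]
scene crop origin [143 255] scale 4.0
top crop origin [336  92] scale 4.0
0.083 min [ 61.1 109.8] max [268.1 292.1]
0.111 min [44.4 74.5] max [257.7 260. ]
```

View pics/l1.png

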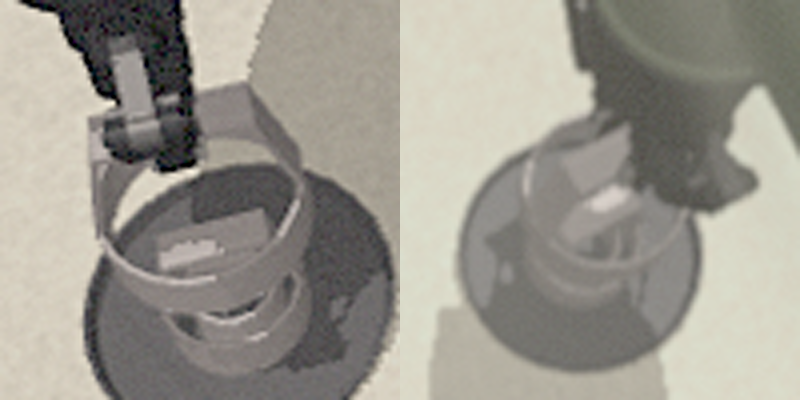

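The held 84 ring is about 2.5 mm too far in +y in the scene crop (edges 95 and 313 against predicted 84 and 308). Correcting that and lowering.

{"api": "step_arm", "payload": {"plan": [[[0,-0.25,-0.5,0],[0,-0.25,-1.0,0],[0,-0.25,-2.5,0],[0,-0.25,-4,0],[0,-0.25,-5.5,0],[0,-0.25,-6.8,0],[0,-0.25,-7.3,0],[0,-0.25,-7.5,0],[0,-0.25,-7.5,0],[0,-0.25,-7.5,0]]]}}

```text
clock: 26.3
position: [0.6342, -0.1548, 0.2532]
tool_rot: [3.134, -0.013, 0.522]
force: [-0.3, -0.8, -0.9]
grip_width: 0.0184
```

```bash
python3 tip.py; python3 g.py l2 .22 50
```

```text
tcp [ 0.6342 -0.1548  0.2532] [ 3.134 -0.013  0.522] tip165 [ 0.6367 -0.1547  0.0882] tiltdeg 0.87 w 0.0184 [-0.3 -0.8 -0.9]
[ 0.6342 -0.1548  0.2532] [ 3.134 -0.013  0.522] 0.018433091714910865 [-0.3 -0.8 -0.9]
scene crop origin [149 273] scale 4.0
top crop origin [332 102] scale 4.0
```

View pics/l2.png

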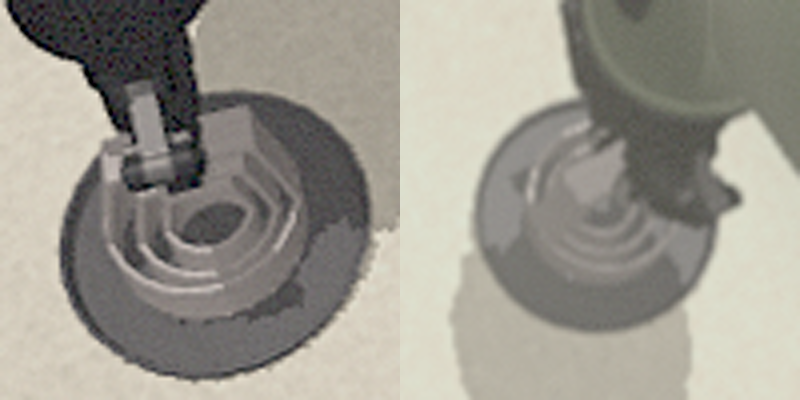

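Concentric: the gaps are about equal left and right. Last 7 mm.

{"api": "step_arm", "payload": {"plan": [[[0,0,-0.3,0],[0,0,-0.5,0],[0,0,-0.6,0],[0,0,-0.65,0],[0,0,-0.65,0],[0,0,-0.65,0]]]}}

```text
clock: 26.9
position: [0.6342, -0.1548, 0.2469]
tool_rot: [3.134, -0.014, 0.522]
force: [-0.3, 0.7, -1.2]
grip_width: 0.0187
```

{"api": "step_arm", "payload": {"plan": [[[0,0,-0.1,0],[0,0,-0.1,0],[0,0,-0.1,0]]]}}

```text
clock: 27.15
position: [0.6342, -0.1548, 0.2465]
tool_rot: [3.134, -0.014, 0.522]
force: [-4.5, 0.7, 8.2]
grip_width: 0.018
```

{"api": "step_arm", "payload": {"plan": [[[0,0,0,0],[0,0,0,0],[0,0,0,0],[0,0,0,0],[0,0,0,0],[0,0,3,0],[0,0,6,0],[0,0,9,0],[0,0,11,0],[0,0,11,0],[0,0,11,0],[0,0,11,0]]], "jaw": 0}}

```text
clock: 28.15
position: [0.634, -0.1548, 0.3559]
tool_rot: [3.134, -0.013, 0.522]
force: [-0.7, 0.1, -0.9]
grip_width: 0.0854
```

```bash
python3 tip.py
```

```text
tcp [ 0.634  -0.1548  0.3559] [ 3.134 -0.013  0.522] tip165 [ 0.6365 -0.1548  0.1909] tiltdeg 0.86 w 0.0854 [-0.7  0.1 -0.9]
```

{"api": "step_arm", "payload": {"plan": [[[-18.5,14.4,-0.5,-0.182],[-18.5,14.4,-0.5,-0.182],[-18.5,14.4,-0.5,-0.182],[-18.5,14.4,-0.5,-0.182],[-18.5,14.4,-0.5,-0.182],[-18.5,14.4,-0.5,-0.182],[-18.5,14.4,-0.5,-0.182],[-18.5,14.4,-0.5,-0.182],[-18.5,14.4,-0.5,-0.182],[-18.5,14.4,-0.5,-0.182],[-18.5,14.4,-0.5,-0.182]]]}}

```text
clock: 29.07
position: [0.4495, -0.0114, 0.3505]
tool_rot: [3.134, -0.013, 0.339]
force: [-0.1, -0.4, 0.9]
grip_width: 0.0857
```

```bash
python3 tip.py
python3 - <<'E'
from h import *
from workcell import bot
ims=[]
for c,(x,y) in(("scene",(203,331)),("top",(381,156))):
    f=bot.grab_frame(c); np.savez(f"{c}_m.npz",**f)
    im=(255*(f["pixels"]/255.)**0.6).astype(np.uint8)
    ims.append(cv2.resize(im[y-50:y+50,x-50:x+50],(400,400),interpolation=cv2.INTER_CUBIC))
cv2.imwrite("pics/m1.png",np.hstack(ims))
f=dict(np.load("scene_m.npz"))
for g in(85,92): print(facein(f,(195,312),19,.083,g))
E
```

```text
tcp [ 0.4495 -0.0114  0.3505] [ 3.134 -0.013  0.339] tip165 [ 0.4519 -0.0118  0.1855] tiltdeg 0.83 w 0.0857 [-0.1 -0.4  0.9]
[ 636.  -153.3   60.1   20.2  -62.2]
[ 636.  -153.4   59.8   19.7  -62.2]
```

View pics/m1.png

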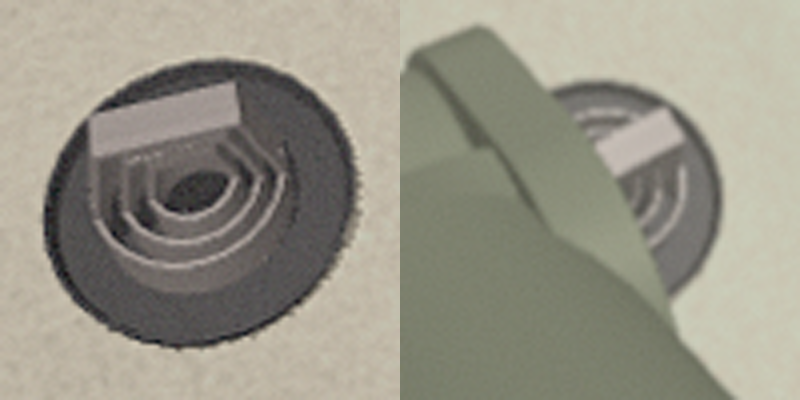

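The three cutters are nested and their handles agree to within 1.5°. Next, the 106 cutter.

{"api": "step_arm", "payload": {"plan": [[[0,0,-2,0],[0,0,-4,0],[0,0,-6,0],[0,0,-8,0],[0,0,-9,0],[0,0,-9.5,0],[0,0,-9.5,0],[0,0,-9.5,0],[0,0,-9.5,0]]]}}

```text
clock: 29.92
position: [0.4497, -0.0112, 0.2564]
tool_rot: [3.134, -0.014, 0.339]
force: [0.1, 0.2, 0.5]
grip_width: 0.0854
```

```bash
python3 tip.py; python3 g.py n1 .19 50
```

```text
tcp [ 0.4497 -0.0112  0.2564] [ 3.134 -0.014  0.339] tip165 [ 0.4523 -0.0117  0.0915] tiltdeg 0.91 w 0.0854 [0.1 0.2 0.5]
[ 0.4497 -0.0112  0.2564] [ 3.134 -0.014  0.339] 0.08541526535619684 [0.1 0.2 0.5]
scene crop origin [253 193] scale 4.0
top crop origin [267 184] scale 4.0
```

View pics/n1.png

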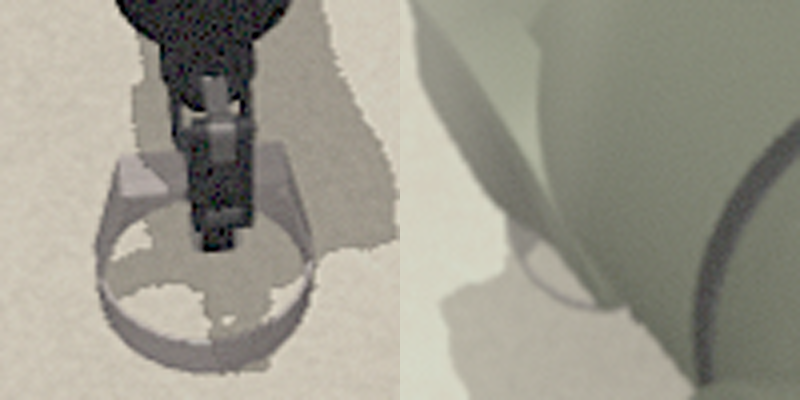

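The near finger sits in front of the handle at mid-length (px about (307,245)). Closing.

{"api": "step_arm", "payload": {"plan": [[[0,0,-0.1,0],[0,0,-0.1,0],[0,0,-0.1,0],[0,0,-0.1,0],[0,0,-0.1,0],[0,0,-0.1,0],[0,0,-0.1,0],[0,0,-0.1,0],[0,0,-0.1,0],[0,0,-0.1,0],[0,0,-0.1,0],[0,0,-0.1,0]]], "jaw": 1}}

```text
clock: 31.02
position: [0.4495, -0.0114, 0.2554]
tool_rot: [3.134, -0.014, 0.339]
force: [-1.8, -2.5, 5.5]
grip_width: 0.0224
```

{"api": "step_arm", "payload": {"plan": [[[0,0,1,0],[0,0,4,0],[0,0,8,0],[0,0,11,0],[0,0,11,0],[0,0,11,0],[0,0,11,0]]]}}

```text
clock: 31.6
position: [0.4493, -0.0115, 0.3653]
tool_rot: [3.134, -0.014, 0.339]
force: [-0.2, -0.2, -1.5]
grip_width: 0.0222
```

```bash
python3 tip.py; python3 g.py n2 .23 60
```

```text
tcp [ 0.4493 -0.0115  0.3653] [ 3.134 -0.014  0.339] tip165 [ 0.4518 -0.012   0.2003] tiltdeg 0.91 w 0.0222 [-0.2 -0.2 -1.5]
[ 0.4493 -0.0115  0.3653] [ 3.134 -0.014  0.339] 0.02220196364927676 [-0.2 -0.2 -1.5]
scene crop origin [243 159] scale 3.3333333333333335
top crop origin [258 169] scale 3.3333333333333335
```

View pics/n2.png

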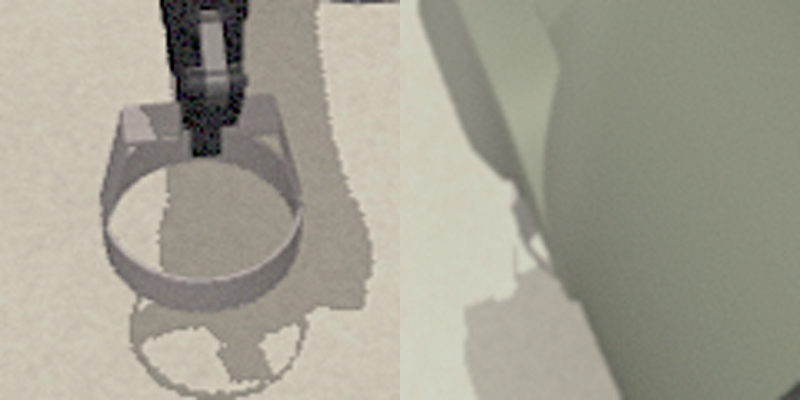

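Held level. Carrying it to the tin.

{"api": "step_arm", "payload": {"plan": [[[18.4,-14.1,0,0.184],[18.4,-14.1,0,0.184],[18.4,-14.1,0,0.184],[18.4,-14.1,0,0.184],[18.4,-14.1,0,0.184],[18.4,-14.1,0,0.184],[18.4,-14.1,0,0.184],[18.4,-14.1,0,0.184],[18.4,-14.1,0,0.184],[18.4,-14.1,0,0.184],[18.4,-14.1,0,0.184]]]}}

```text
clock: 32.62
position: [0.6328, -0.1516, 0.3647]
tool_rot: [3.134, -0.012, 0.524]
force: [0.6, -0.2, -0.9]
grip_width: 0.0225
```

```bash
python3 tip.py; python3 g.py p1 .25 60; python3 ringpred.py p1 .636 -.153 .11 .106 0 0 1; python3 ringpred.py p1 .636 -.1527 .003 .084 0 0 1
```

```text
tcp [ 0.6328 -0.1516  0.3647] [ 3.134 -0.012  0.524] tip165 [ 0.6351 -0.1517  0.1997] tiltdeg 0.8 w 0.0225 [ 0.6 -0.2 -0.9]
[ 0.6328 -0.1516  0.3647] [ 3.134 -0.012  0.524] 0.02249074351721288 [ 0.6 -0.2 -0.9]
scene crop origin [131 239] scale 3.3333333333333335
top crop origin [327  80] scale 3.3333333333333335
0.11 min [156.6 274.2] max [223.8 332.7]
0.138 min [151.9 264.8] max [221.3 324.3]
0.003 min [178.6 311. ] max [226.3 354.4]
0.031 min [175.  303.5] max [224.1 347.6]
```

View pics/p1.png

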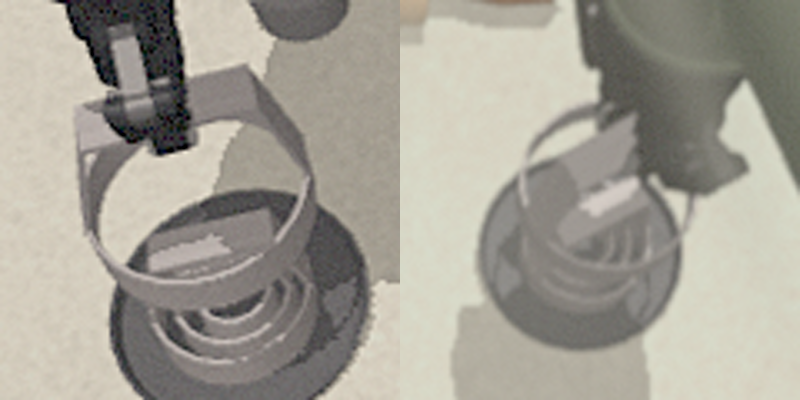

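The held 106 ring is about 4 mm too far in +y (right edge 317 against predicted 309, left 82 against 70). Correcting and lowering a little before measuring again.

{"api": "step_arm", "payload": {"plan": [[[0,-0.4,-0.5,0],[0,-0.4,-1,0],[0,-0.4,-1,0],[0,-0.4,-1,0],[0,-0.4,-1,0]]]}}

```text
clock: 33.13
position: [0.633, -0.1559, 0.3548]
tool_rot: [3.134, -0.012, 0.524]
force: [0.1, 0.5, -1.3]
grip_width: 0.0224
```

```bash
python3 tip.py; python3 g.py p2 .25 50; python3 ringpred.py p2 .636 -.153 .0995 .106 0 0 1
```

```text
tcp [ 0.633  -0.1559  0.3548] [ 3.134 -0.012  0.524] tip165 [ 0.6353 -0.1559  0.1898] tiltdeg 0.81 w 0.0224 [ 0.1  0.5 -1.3]
[ 0.633  -0.1559  0.3548] [ 3.134 -0.012  0.524] 0.022393784263545515 [ 0.1  0.5 -1.3]
scene crop origin [140 252] scale 4.0
top crop origin [338  92] scale 4.0
0.0995 min [158.3 277.6] max [224.8 335.7]
0.1275 min [153.7 268.4] max [222.3 327.5]
```

View pics/p2.png

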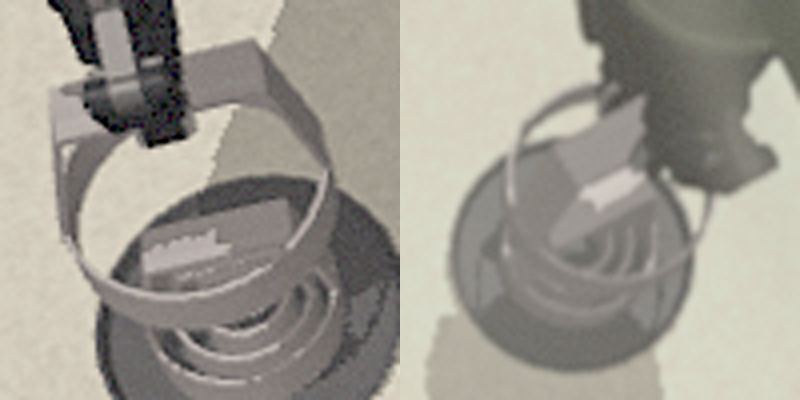

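Run:
```python
from h import *
f=dict(np.load("scene_p2.npz"))
im=(255*(f["pixels"]/255.)**0.6).astype(np.uint8)
x0,y0,S=145,265,8
im=cv2.resize(im[y0:y0+75,x0:x0+100],None,fx=S,fy=S,interpolation=cv2.INTER_CUBIC)
th=np.linspace(0,2*np.pi,40)[:-1]
for z,D,col in((.0995,.106,(0,0,255)),(.1275,.106,(0,255,0))):
    q=(proj(f,np.c_[.636+D/2*np.cos(th),-.153+D/2*np.sin(th),0*th+z])-[x0,y0]+.5)*S
    for p in q: cv2.circle(im,tuple(p.round().astype(int).tolist()),2,col,-1)
cv2.imwrite("pics/p2b.png",im)
```

```text
(no output)
```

View pics/p2b.png

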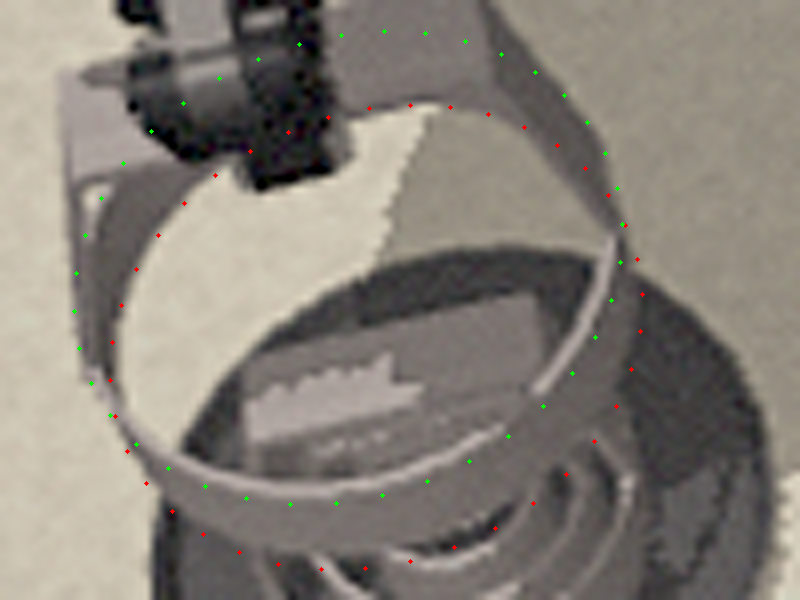

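The overlay matches within about 1–1.5 px, so the ring needs +1.5 mm in x. Lowering most of the way.

{"api": "step_arm", "payload": {"plan": [[[0.15,0,-0.5,0],[0.15,0,-1.5,0],[0.15,0,-3,0],[0.15,0,-4.5,0],[0.15,0,-6,0],[0.15,0,-7.5,0],[0.15,0,-8.5,0],[0.15,0,-8.9,0],[0.15,0,-8.9,0],[0.15,0,-8.9,0]]]}}

```text
clock: 34.07
position: [0.6347, -0.1558, 0.2662]
tool_rot: [3.134, -0.013, 0.524]
force: [-0.6, 0.1, -1.5]
grip_width: 0.0228
```

```bash
python3 tip.py; python3 g.py p3 .23 50
```

```text
tcp [ 0.6347 -0.1558  0.2662] [ 3.134 -0.013  0.524] tip165 [ 0.6371 -0.1558  0.1012] tiltdeg 0.85 w 0.0228 [-0.6  0.1 -1.5]
[ 0.6347 -0.1558  0.2662] [ 3.134 -0.013  0.524] 0.02279395441641086 [-0.6  0.1 -1.5]
scene crop origin [148 272] scale 4.0
top crop origin [333 102] scale 4.0
```

View pics/p3.png

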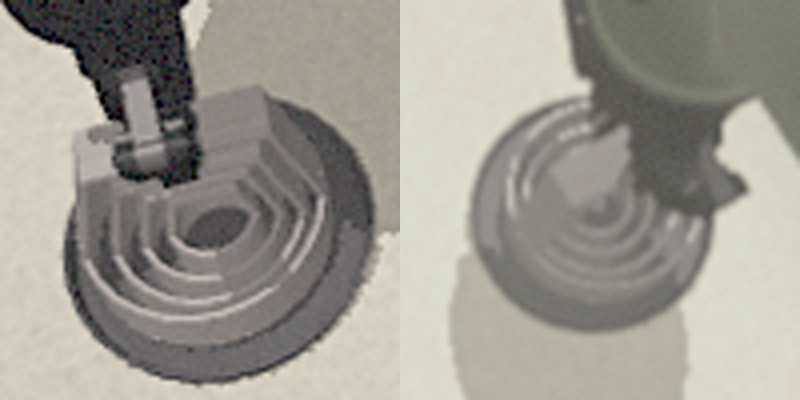

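All four are concentric and inside the tin rim. Setting it down the last 8 mm.

{"api": "step_arm", "payload": {"plan": [[[0,0,-0.3,0],[0,0,-0.5,0],[0,0,-0.65,0],[0,0,-0.75,0],[0,0,-0.75,0],[0,0,-0.75,0]]]}}

```text
clock: 34.67
position: [0.6348, -0.1559, 0.2592]
tool_rot: [3.133, -0.013, 0.524]
force: [0.4, -0.5, -1.5]
grip_width: 0.0224
```

{"api": "step_arm", "payload": {"plan": [[[0,0,-0.1,0],[0,0,-0.1,0],[0,0,-0.1,0]]]}}

```text
clock: 34.92
position: [0.6348, -0.156, 0.2586]
tool_rot: [3.133, -0.013, 0.524]
force: [-2.1, -1.0, 5.7]
grip_width: 0.0227
```

Contact at 5.7 N. Releasing, rising and moving clear.

{"api": "step_arm", "payload": {"plan": [[[0,0,0,0],[0,0,0,0],[0,0,0,0],[0,0,0,0],[0,0,0,0],[0,0,3,0],[0,0,6,0],[0,0,9,0],[0,0,11,0],[0,0,11,0]]], "jaw": 0}}

```text
clock: 35.75
position: [0.6356, -0.156, 0.3732]
tool_rot: [3.129, -0.018, 0.524]
force: [-0.1, -0.2, -0.5]
grip_width: 0.0855
```

{"api": "step_arm", "payload": {"plan": [[[-10,36,3,0],[-10,36,3,0],[-10,36,3,0],[-10,36,3,0],[-10,36,3,0],[-10,36,3,0],[-10,36,3,0],[-10,36,3,0],[-10,36,3,0],[-10,36,3,0],[-10,36,3,0],[-10,36,3,0]]]}}

```text
clock: 36.75
position: [0.5357, 0.2037, 0.4028]
tool_rot: [3.129, -0.017, 0.524]
force: [0.1, 0.1, 0.0]
grip_width: 0.0857
```

```bash
python3 tip.py
python3 - <<'E'
from h import *
from workcell import bot
ims=[]
for c,(x,y) in(("scene",(203,331)),("top",(381,156))):
    f=bot.grab_frame(c); np.savez(f"{c}_z.npz",**f)
    im=(255*(f["pixels"]/255.)**0.6).astype(np.uint8)
    ims.append(cv2.resize(im[y-50:y+50,x-50:x+50],(400,400),interpolation=cv2.INTER_CUBIC))
cv2.imwrite("pics/z1.png",np.hstack(ims))
cv2.imwrite("pics/z2.png",f["pixels"])
f=dict(np.load("scene_z.npz")); cv2.imwrite("pics/z3.png",f["pixels"])
f0=dict(np.load("scene0.npz"))
for n,(x,y) in(("tub",(219,232)),("jar",(105,250))):
    print(n,[cv2.moments((g["pixels"][y-28:y+28,x-28:x+28,1]<95).astype(np.uint8),True) and tuple(np.round([(m:=cv2.moments((g["pixels"][y-28:y+28,x-28:x+28,1]<95).astype(np.uint8),True))["m10"]/m["m00"],m["m01"]/m["m00"]],2)) for g in(f0,f)])
E
```

```text
tcp [0.5357 0.2037 0.4028] [ 3.129 -0.017  0.524] tip165 [0.5392 0.2032 0.2379] tiltdeg 1.23 w 0.0857 [0.1 0.1 0. ]
tub [(np.float64(29.54), np.float64(28.07)), (np.float64(29.07), np.float64(28.02))]
jar [(np.float64(30.01), np.float64(37.68)), (np.float64(30.15), np.float64(37.84))]
```

View pics/z1.png

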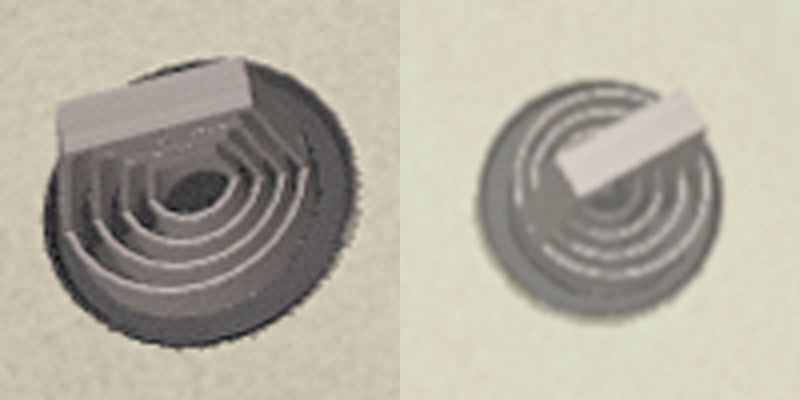

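View pics/z3.png

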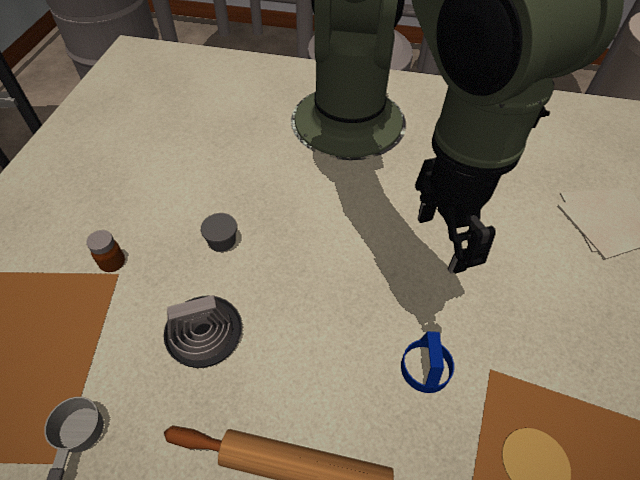

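The scene view shows all four nested in the tin, with the tub at (219,232) and the jar at (105,250) unmoved. One overlay check that the 106 sits flat.

Run:
```python
from h import *
f=dict(np.load("scene_z.npz"))
r=face(f,(191,309),24,.095,100,255,45,.7); print(np.round(r[:5],1))
im=(255*(f["pixels"]/255.)**0.6).astype(np.uint8)
x0,y0,S=158,288,8
im=cv2.resize(im[y0:y0+75,x0:x0+90],None,fx=S,fy=S,interpolation=cv2.INTER_CUBIC)
th=np.linspace(0,2*np.pi,60)[:-1]
for z,D,col in((.003,.106,(0,0,255)),(.031,.106,(0,255,0))):
    q=(proj(f,np.c_[.636+D/2*np.cos(th),-.1525+D/2*np.sin(th),0*th+z])-[x0,y0]+.5)*S
    for p in q: cv2.circle(im,tuple(p.round().astype(int).tolist()),2,col,-1)
cv2.imwrite("pics/z4.png",im)
```

```text
[ 635.6 -156.3   77.9   25.2  -60.4]
```

View pics/z4.png

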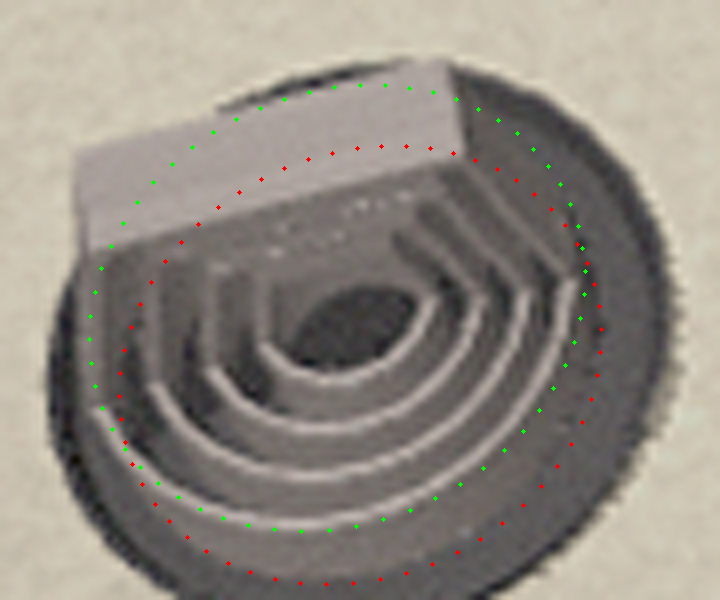

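The rim lies on the predicted 31 mm circle to about 1 px all round, so the 106 is flat on the floor. Handing in.

```bash
python3 -c "
from workcell import bot
print(bot.job_done()); print(bot.observe()['clock'])"
```

```text
the job is handed in; nothing more can be done
None
the job is handed in; nothing more can be done
```

All four grey cutters are nested in the tin in the order asked, 40 → 62 → 84 → 106. Each was lowered until the wrist felt about 5–10 N of contact, then released. The job was handed in at about 37 s with the arm clear.

- **Position:** the handle centres measured in the scene view lie within about 5 mm of each other. The tin's centre is near (635, −152) mm.

| Cutter | x (mm) | y (mm) | Handle angle |
|---|---|---|---|
| cutter_40 | 636 | −152 | −61° |
| cutter_62 | 636 | −152 | −61° |
| cutter_84 | 636 | −153 | −62° |
| cutter_106 | 636 | −156 | −60° |

- **Handles and level:** the handles are parallel to within 2°. The largest cutter's upper rim falls within about 1 px of the level circle expected for a ring on the floor, so it sits flat.
- **Bystanders:** the tub and jar are within 0.5 px of where they started. The blue look-alike is unmoved; the red one was hidden behind the arm in the last picture, but nothing went near it.
- **What disagreed:**
  - The two cameras differed by 2–4 mm.
  - The grip width read about 2 mm under the true handle widths.
  - The largest cutter's handle measured about 4 mm off the tin's centre in y, still clear of the wall.
  - I released the smallest cutter once and gripped it again, because I had mistaken the gripper's knuckle for a misplaced finger.

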